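# Set a disc sander's table gap with a hook-on setting gauge

## Task

Set the gap between the sliding table of the small bench sander and its abrasive disc to the thickness of the setting gauge: take the gauge from its wooden holder, hook it flat over the table's edge so that its blade hangs in the gap, let go of it, and push the table by its knob until the gauge is pinched between table and disc with light finger pressure, never hard. Then draw the gauge straight up; it must come with a light drag on both sides, so if it comes freely put it back and close the table a little more. Hang the gauge back in its holder with the table left as set, and do not disturb the things lying around.

Things in the scene. Friction and masses are not known exactly. Their poses are not given: they have to be found in the camera images.
- sander: Small grey bench disc sander, fixed. Its x axis points level from the table's knob towards the disc, y to the left of that, z up. Origin on the bench under its middle. Footprint x -95 to +120, y -60 to +60 mm (a dust spout reaches y -78); motor behind the disc, nothing on it higher than 123 mm.
- disc_guard: Round grey guard, 110 mm across, fixed. Origin: centre of its front face, 68 mm above the bench; axes as the sander's. It carries the upright disc (100 mm across, red-brown abrasive face), clamped on the spindle by hand: the flat face stands 7 to 13 mm before the guard (x -7 to -13 mm) and is not measured. In the rules, force on disc_guard is force on the disc, disc_c1 the point 4 mm behind its face.
- rest_table: Aluminium table, 70 (x) by 112 (y) by 8 mm thick, top 72 mm above the bench (disc top 46, guard top 51 mm higher). Slides along the sander's x only, stiffly: about 6 N move it; it stays where left. Origin: middle of its upper edge at the disc; axes as the sander's. From this edge to the guard it is 24.5 to 28 mm at first (11.5 to 21 mm clear to the disc), 12.5 mm at the stop. Gap open 30 mm down.
- table_knob (a point): Grasp centre of the black upright round knob, 18 mm thick, that moves the table: on a tongue before it, 98 mm from the table's edge at the disc and 28 mm before its front edge, 10 mm above its top. The knob reaches 13 mm higher and 16 mm lower; the tongue is 24 mm below this point. Pinch it across y from above. Axes as the sander's.
- gauge: Loose gauge, 160 g: upright steel blade 6.0 mm thick (x -3 to 3), 40 wide (y), z -24 to 6; flange z 0 to 6, from blade to x -33, rests on table or holder; upright brass grip on it, 14 (x) by 22 mm (y), centred at x -19, z 6 to 46, held across y from above. Origin: blade mid-plane, level with the flange's underside. On the table x points to the disc. A pinch of 2 to 6 N is right, over 8 N mars it.
- holder_slot (a point): Wooden holder block, fixed, 70 (x) by 66 (y) by 32 mm high, with a slot 12 mm wide along y, 26 mm deep, open at both ends: the gauge's blade hangs in it, the flange lies on the block's broad side (x -50 to -6 mm). Point: middle of the slot's mouth at the block's top, where the gauge's origin belongs; axes as the gauge's when put away.
- desk_lamp: Lamp screwed to the bench; origin of no use. Its white shade, about 210 mm across, hangs with its rim 0.60 m above the bench, centred about 0.28 m ahead of the robot's base axis and 0.11 m to the right; its rods run from there over the bench to the far left, 0.68 m up or higher. Keep the arm clear of it.
- office_chair: Chair standing at the left before the bench; origin of no use. Its back reaches 0.35 m above the bench between the robot's start and the bench: lift the hand before swinging over.
- side_cutters: Bystander: orange-handled side cutters, 134 x 54 x 13 mm, lying; leave it alone.
- tape_roll: Bystander: roll of masking tape, 86 mm across, 22 mm high, lying flat; leave it alone.
- film_can: Bystander: small dark lidded can, 36 mm across, 56 mm high; leave it alone.
- sanding_block: Bystander: cork sanding block, 42 x 71 x 24 mm; leave it alone.
- model_car_green: Bystander: green model car, 39 x 97 x 35 mm; leave it alone.
- needle_file: Bystander: needle file with wooden handle, 154 mm long, lying; leave it alone.
- glue_tube: Bystander: metal glue tube, 106 mm long, lying; leave it alone.
There are look-alikes about, which are no part of the job. Leave any purple look-alike of the part that bears holder_slot alone.

How it is judged (in metres and radians):
On the way, in this order (a step that is already met when the one before it is completed fails the run):
1. the gauge hangs on the table edge with its blade in the gap, flange flat on the table, let go (z of gauge in the frame of rest_table between -0.002 and 0.002 m and x of gauge in the frame of rest_table between 0 and 0.013 m and y of gauge in the frame of rest_table between -0.025 and 0.025 m and contact force between the fingers and gauge below 0.1 N), for 0.2 s.
2. the table is pushed up until the gauge is pinched between table and disc (over 1.5 N on both), nothing holding the gauge (all of step 1 and contact force between gauge and disc_guard above 1.5 N and contact force between gauge and rest_table above 1.5 N), for 0.1 s.
3. the gauge is drawn 3 to 20 mm up out of the gap while dragging on both disc and table (over 0.8 N on each) (z of gauge in the frame of rest_table between 0.003 and 0.02 m and contact force between gauge and disc_guard above 0.8 N and contact force between gauge and rest_table above 0.8 N), for 0.05 s.
At the end, for the whole second after the job is handed in: The gap between table edge and abrasive face is 6.0 mm, give or take 0.8 mm; the gauge is back in the holder, its blade in the slot (origin within 6 mm across and 20 mm along the slot), flange flat on the block (3 mm, 0.08 rad), released and at rest (x of disc_c1 in the frame of rest_table between 0.0092 and 0.0108 m and x of gauge in the frame of holder_slot between -0.006 and 0.006 m and y of gauge in the frame of holder_slot between -0.02 and 0.02 m and z of gauge in the frame of holder_slot between -0.003 and 0.003 m and angle between gauge's own z axis and vertical below 0.08 rad and linear speed of gauge below 0.02 m/s); the robot touches nothing.
It fails at once if the gauge, let go, is pinched against the disc with more than 10 N (contact force between gauge and disc_guard above 10 N and contact force between the fingers and gauge below 0.1 N).
It fails at once if the held gauge is pressed on the disc or its guard with more than 20 N (contact force between gauge and disc_guard above 20 N).
It fails at once if the hand or arm strikes the disc or its guard with more than 5 N (contact force between any of the fingers, the arm and disc_guard above 5 N).
It fails at once if a bystander is moved more than 20 mm (distance of any of side_cutters, tape_roll, film_can, sanding_block, model_car_green, needle_file, glue_tube from where it was at the start of the episode above 0.02 m).
It also fails if it takes over 64 s, if anything falls off the work surface, if the arm or the gripper's body presses on something with over 40 N, if the wrist force passes 120 N, or if a joint passes its speed limit or range.

## Robot

A 7-joint arm with a two-finger parallel gripper is mounted at the origin on a cart in front of the work surface, level with it; the furniture and walls round the work are solid. World frame = base frame: x ahead of the robot, y to its left, z up, the work surface at z = 0. Lengths are in m, angles in degrees, forces in N, time in s.
With the tool pointing down it reaches from about 0.4 to 0.85 m from the base axis. Payload 6.9 kg.
Tool frame: the origin (TCP) lies at the very end of the fingers, on their centre line; the grasp point (between the pads) lies 19 mm behind it; z points along the fingers, y is the direction in which the jaws open and shut (so a half turn about z gives the same grasp; the last joint's range is limited). The gripper opens to 85 mm and grips with 20 to 120 N. Pads are 22 mm wide; open, the fingers measure 114 mm over their backs; the gripper's body (76 mm by 85 mm) begins 54 mm behind the grasp point. The pads swing forward as they close: fully open they stand 13 mm farther back than shut.
Start: joints at [-58.069, 29.078, -13.613, 85.955, 7.202, 65.827, -8.869], TCP at [0.273, 0.562, 0.231] pointing down, gripper open.
Joint ranges: [-176.47, 176.47], [-13.61, 117.27], [-81.72, 77.17], [0.22, 143.17], [-87.28, 267.28], [10, 112.55], [-165.47, 165.47]. Speed limits (degrees/s): [136.94, 136.94, 180, 180, 180, 180, 180].

## Interface

Orientations are given as a 3x3 rotation matrix whose columns are the frame's x, y, z axes.
In Python, from rig import robot gives the robot as it stands. The module is installed in compiled form; this text tells all that it offers.
- The arm moves only by the shell command python3 -m jog 'ROWS' [OPENING] [FORCE]. ROWS is JSON, a list of rows, each a list of 4 numbers: the shift along the tool's x, y, z in mm, then the turn about the tool's z in degrees. A call has 1 to 10 rows; each row is the pose to reach, as a shift and turn from the pose commanded when the call began, along the tool's axes at that moment; what a row does not reach only later rows make up. A row lasts 1/8 s, in which the tool goes at most 62.5 mm and 10.7 degrees, less where a joint would pass 70% of its speed; a pose out of reach is approached as far as the arm can. A call with a gripper value outside its range is refused whole. OPENING is the closure, from 0 (fully open) to 1 (shut), set as the call begins (- or left out, the last holds). The fingers move at their own pace and stop on an object; FORCE is the grip in N (left out, the last holds). Time passes only in rows, so rows that repeat a pose let the fingers close. It gives the time, the measured TCP pose, the force and the opening at its end, in the units of the state.
- robot.read_state(): the state, without advancing time (a new reading comes with each control period).
- robot.capture(name): name is "side" or "top"; returns the picture (420x560x3 uint8, red, green, blue); there is no depth.
- robot.camera_params(name): a dict with "fx", "fy", "cx", "cy" (pixels), "T" (4x4, takes a point from camera to world coordinates). Camera axes: x right, y down, z forward; pixel columns grow to the right and rows downward; lengths in m; the calibration is good to about 2 mm. A picture is of the moment at which its call begins. camera_params takes no time and is no camera call.
- robot.job_done(): hands the job in, once; it reports no verdict.
The state is a dict: "t": time; "joint_pos": joint angles; "dq": joint speeds; "tau": joint torques, N m; "ee_pos": TCP position; "tool_rot": TCP orientation; "force": force on the tool from outside, world axes, zero at the start; "ft_torque": the same for the moment, N m; "opening": finger opening in m.
Only numpy, scipy, OpenCV 4.12 (cv2) and the standard library are available. Lean on these libraries where they do the work, as an engineer would, in place of code of your own. Each camera call takes 0.05 s, during which the arm holds its last target.

## Working session

There is one attempt and no reset: what is moved stays moved. The work goes in short steps, Python scripts to look and compute and a shell command to move; the robot and the scene stay as the last step left them, time stands still between calls to the robot, and variables do not carry over. Pictures are saved under pics/ and viewed, and the job is handed in when it is done.

```bash
ls; mkdir -p pics; python3 - <<'E'
from rig import robot
import cv2,numpy as np
s=robot.read_state(); print(s)
for n in("side","top"):
    im=robot.capture(n); cv2.imwrite(f"pics/{n}0.png",im[:,:,::-1]); p=robot.camera_params(n); print(n,p)
E
```

```text
pics
{'t': 0.0, 'joint_pos': array([-58.06944506,  29.12597205, -13.60779445,  86.00930644,
         7.20177523,  65.82668885,  -8.8700133 ]), 'dq': array([-0.02967542,  0.03842419, -0.02914545, -0.0369756 ,  0.05399366,
        0.00142776, -0.08780364]), 'tau': array([ 3.65202686e-04, -6.20578551e+01, -2.18658797e+00, -2.49663788e+01,
        1.26093964e-02,  1.18298549e-02,  3.39055794e-05]), 'ee_pos': array([0.27272119, 0.56179544, 0.23042054]), 'tool_rot': array([[-8.99658960e-01,  4.36592708e-01, -7.50544639e-04],
       [ 4.36593352e-01,  8.99657469e-01, -1.63827174e-03],
       [-4.00244063e-05, -1.80156865e-03, -9.99998376e-01]]), 'force': array([-0.0380853 ,  0.29047842,  0.28324167]), 'ft_torque': array([-0.00935979, -0.03357078,  0.04214732]), 'opening': 0.08534005533658512}
side {'fx': 414.035440464986, 'fy': 414.035440464986, 'cx': 270.3841548269876, 'cy': 211.44262271881868, 'T': array([[ 0.5886721 , -0.60842621,  0.53224309, -0.24634517],
       [-0.80836422, -0.44593759,  0.38430061, -0.68115406],
       [ 0.00352864, -0.65647332, -0.75434099,  0.80621292],
       [ 0.        ,  0.        ,  0.        ,  1.        ]])}
top {'fx': 440.67115664867924, 'fy': 440.67115664867924, 'cx': 275.0053686048668, 'cy': 212.07763903826023, 'T': array([[-0.21145166, -0.83119668,  0.51419867, -0.21880139],
       [-0.9773091 ,  0.1731053 , -0.12207165,  0.04889419],
       [ 0.01245503, -0.52834329, -0.84893948,  0.90045534],
       [ 0.        ,  0.        ,  0.        ,  1.        ]])}
```

View pics/side0.png

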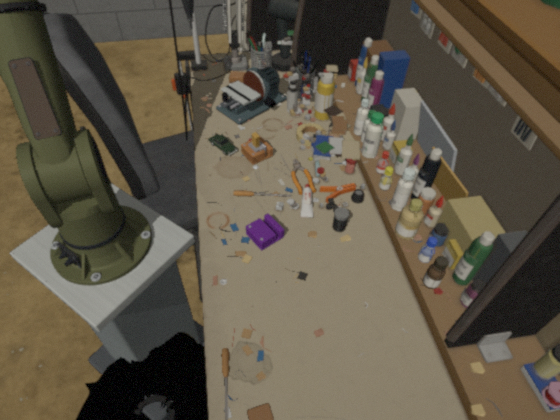

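View pics/top0.png

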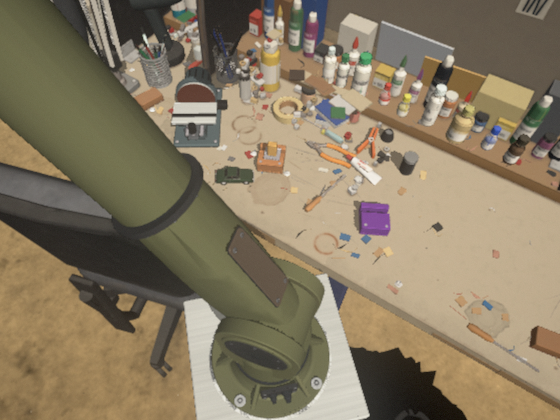

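```bash
python3 - <<'E'
import cv2
a=cv2.imread("pics/top0.png"); b=cv2.imread("pics/side0.png")
cv2.imwrite("pics/top0_s.png",cv2.resize(a[55:155,160:250],None,fx=6,fy=6,interpolation=2)[:600])
cv2.imwrite("pics/top0_h.png",cv2.resize(a[130:190,210:300],None,fx=8,fy=8,interpolation=2))
cv2.imwrite("pics/side0_s.png",cv2.resize(b[55:130,205:295],None,fx=8,fy=8,interpolation=2))
cv2.imwrite("pics/side0_h.png",cv2.resize(b[120:175,200:290],None,fx=8,fy=8,interpolation=2))
E
```

```text
(no output)
```

View pics/top0_s.png

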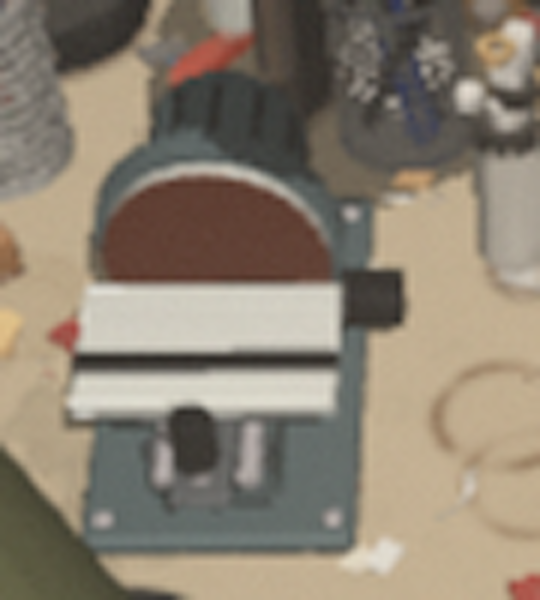

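View pics/top0_h.png

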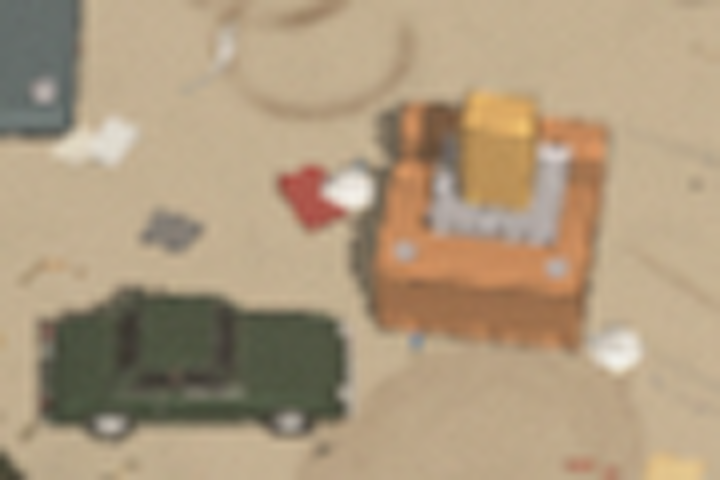

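View pics/side0_s.png

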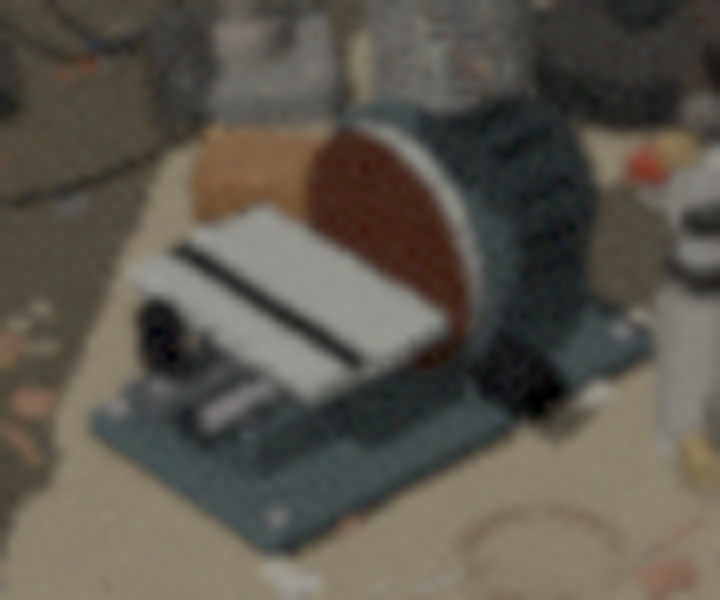

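View pics/side0_h.png

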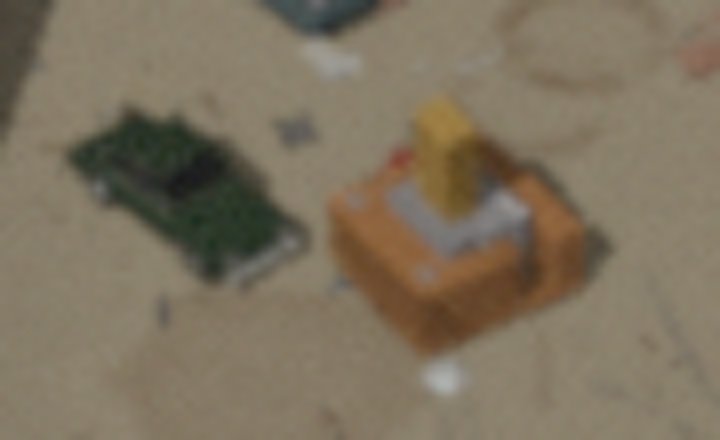

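```bash
cat > h.py <<'E'
import numpy as np
from rig import robot
from scipy.optimize import least_squares
P={n:robot.camera_params(n) for n in("side","top")}
def proj(n,X):
    p=P[n];T=p["T"];c=(np.asarray(X)-T[:3,3])@T[:3,:3]
    return np.stack([p["fx"]*c[...,0]/c[...,2]+p["cx"],p["fy"]*c[...,1]/c[...,2]+p["cy"]],-1)
def W(q,pts):
    c,s=np.cos(q[2]),np.sin(q[2]);pts=np.asarray(pts,float)
    return pts@np.array([[c,s,0],[-s,c,0],[0,0,1]])+[q[0],q[1],0]
def fit(obs,q0,label=""):
    # obs list (cam,pt_local,(u,v))
    def f(q): return np.concatenate([(proj(n,W(q,[x]))[0]-uv) for n,x,uv in obs])
    r=least_squares(f,q0,loss="soft_l1")
    print(label,"x,y mm",r.x[:2]*1000,"yaw",np.degrees(r.x[2]));print(np.round(f(r.x).reshape(-1,2),2).tolist())
    return r.x
T=lambda c,off,s:np.array([off[0]+(c[0]+.5)/s-.5,off[1]+(c[1]+.5)/s-.5])
E
cat > m1.py <<'E'
from h import *
ts=lambda c:T(c,(160,55),6); ss=lambda c:T(c,(205,55),8)
th=lambda c:T(c,(210,130),8); sh=lambda c:T(c,(200,120),8)
z=.072
tab=[("top",(0,.056,z),ts((83,285))),("top",(0,-.056,z),ts((341,283))),("top",(-.07,-.056,z),ts((334,408))),("top",(-.07,.056,z),ts((70,410))),
("side",(0,.056,z),ss((265,205))),("side",(0,-.056,z),ss((450,325))),("side",(-.07,-.056,z),ss((315,388))),("side",(-.07,.056,z),ss((130,270)))]
q=fit(tab,[.5,.3,.5],"table")
fit(tab[:4],q,"top only");fit(tab[4:],q,"side only")
z=.032
ho=[("top",(.02,.033,z),th((402,100))),("top",(.02,-.033,z),th((607,125))),("top",(-.05,-.033,z),th((585,295))),("top",(-.05,.033,z),th((375,275))),
("side",(-.05,.033,z),sh((330,200))),("side",(-.05,-.033,z),sh((430,285))),("side",(.02,-.033,z),sh((585,235)))]
q=fit(ho,[.4,.1,0],"holder")
fit(ho[:4],q,"top only");fit(ho[4:],q,"side only")
E
python3 m1.py
```

```text
table x,y mm [656.41757591  60.93390698] yaw -10.712614430203145
[[0.8, 0.14], [0.82, 0.06], [0.8, -0.96], [0.35, -0.83], [-0.95, -0.71], [-0.9, -1.38], [-1.03, -0.37], [-0.95, -0.65]]
top only x,y mm [655.3603649   62.92668841] yaw -10.581507530998167
[[0.07, 0.57], [0.13, 0.42], [0.14, -0.58], [-0.35, -0.37]]
side only x,y mm [654.82168107  55.62933359] yaw -11.055226746522498
[[0.09, -0.0], [0.08, -0.53], [-0.16, 0.46], [0.0, 0.03]]
holder x,y mm [ 492.96039324 -108.75439979] yaw -18.31600202632086
[[0.46, 0.05], [0.35, -0.77], [0.47, -0.53], [0.35, -0.47], [-1.62, -0.71], [-1.35, 1.08], [-0.47, -2.09]]
top only x,y mm [ 491.748398   -107.54973373] yaw -18.690253363288065
[[0.15, 0.42], [0.04, -0.27], [-0.04, -0.02], [-0.15, -0.1]]
side only x,y mm [ 492.28985064 -114.70339666] yaw -20.55695352160463
[[-0.14, -0.33], [-0.59, 1.84], [0.86, -0.85]]
```

```bash
cat >> h.py <<'E'
def go(x,y,z,yaw=None):
    "print shift in tool axes (mm) + turn to bring TCP to world mm; yaw = angle of tool y axis deg"
    s=robot.read_state();R=s["tool_rot"];d=np.array([x,y,z])-1000*s["ee_pos"]
    a=np.degrees(np.arctan2(R[1,1],R[0,1])); t=0 if yaw is None else -((yaw-a+180)%360-180)
    print("t%.2f"%s["t"],"tcp",np.round(1000*s["ee_pos"],1),"yaw %.2f"%a,"tool shift",np.round(R.T@d,1),"turn %.2f"%t,"f",np.round(s["force"],1),"q",np.round(s["joint_pos"],1),"op %.1f"%(1000*s["opening"]))
E
python3 - <<'E'
from h import *
for n in P:
    print(n,proj(n,np.array([[.28,-.11,.6],[.385,-.11,.6],[.175,-.11,.6],[.28,-.215,.6],[.28,-.005,.6],[.49,-.11,.4],[.5,.2,.4],[.5,.2,.2]])).round())
go(300,562,450)
go(520,150,420,71)
E
```

```text
side [[174. -66.]
 [218. -82.]
 [122. -48.]
 [225. -53.]
 [129. -78.]
 [257.  15.]
 [161. -19.]
 [175.  56.]]
top [[313. -23.]
 [293. -67.]
 [338.  31.]
 [396. -32.]
 [227. -13.]
 [275.  20.]
 [101.  38.]
 [131. 118.]]
t0.10 tcp [272.7 561.8 230.5] yaw 64.11 tool shift [ -24.5   11.7 -219.5] turn 0.00 f [ 0.2 -0.2  0.4] q [-58.1  29.1 -13.6  86.    7.2  65.8  -8.9] op 85.5
t0.10 tcp [272.7 561.8 230.5] yaw 64.11 tool shift [-402.3 -262.9 -189.1] turn -6.89 f [ 0.2 -0.2  0.4] q [-58.1  29.1 -13.6  86.    7.2  65.8  -8.9] op 85.5
```

```bash
cat > rec.py <<'E'
from h import *
import json,sys
s=robot.read_state()
open("rec.jsonl","a").write(json.dumps([s["joint_pos"].tolist(),s["ee_pos"].tolist(),s["tool_rot"].tolist()])+"\n")
E
python3 rec.py
python3 -m jog '[[-15,0,-35,0],[-30,10,-75,0]]'; python3 rec.py
python3 -m jog '[[0,0,-40,-5],[0,10,-80,-10]]'; python3 rec.py
python3 rec.py; cat rec.jsonl | tail -2
```

```text
t: 0.35
ee_pos: [0.3041, 0.5573, 0.3063]
tool_rot: [[-0.9, 0.436, -0.001], [0.436, 0.9, -0.003], [0.0, -0.003, -1.0]]
force: [0.5, -0.3, 0.2]
opening: 0.0856
t: 0.6
ee_pos: [0.3087, 0.5666, 0.3875]
tool_rot: [[-0.962, 0.271, -0.0], [0.271, 0.962, -0.001], [-0.0, -0.001, -1.0]]
force: [-0.1, 1.3, -0.1]
opening: 0.0855
[[-55.09679316138421, 27.514290539206392, -15.960108826998464, 64.52859251026432, 7.304053032357271, 88.91485130444832, 4.774853760114193], [0.3087188644328356, 0.5666319400999146, 0.38749608479273867], [[-0.9624458044664478, 0.27147385324809614, -0.0001430648915277227], [0.2714738891518297, 0.9624456038875036, -0.0006221466053429331], [-3.120436031622599e-05, -0.0006376207725793925, -0.9999997962329983]]]
[[-55.09679316138421, 27.514290539206392, -15.960108826998464, 64.52859251026432, 7.304053032357271, 88.91485130444832, 4.774853760114193], [0.3087188644328356, 0.5666319400999146, 0.38749608479273867], [[-0.9624458044664478, 0.27147385324809614, -0.0001430648915277227], [0.2714738891518297, 0.9624456038875036, -0.0006221466053429331], [-3.120436031622599e-05, -0.0006376207725793925, -0.9999997962329983]]]
```

```bash
cat > kin.py <<'E'
import numpy as np,json
from scipy.spatial.transform import Rotation as Ro
from scipy.optimize import least_squares
def frames(q,p):
    o1,o7,d1,L1,a1,b1,L2,a2,Lt=p
    q=np.radians(q);Rz=lambda a:Ro.from_euler('z',a).as_matrix();Ry=lambda a:Ro.from_euler('y',a).as_matrix()
    R=Rz(q[0]+o1)@Ry(q[1])@Rz(q[2]);sh=np.array([0,0,d1])
    e=sh+R@[a1,0,L1];R=R@Ry(q[3]);f=e+R@[b1,0,0]
    R=R@Rz(q[4]);w=f+R@[0,0,L2];R=R@Ry(q[5])
    w2=w+R@[a2,0,0];R=R@Rz(q[6]+o7);t=w2+R@[0,0,Lt]
    return sh,e,f,w,w2,t,R
def load(): return [json.loads(l) for l in open("rec.jsonl")]
def fitk():
    D=load()
    def r(p):
        o=[]
        for q,x,R in D:
            *_,t,Q=frames(q,p);o+=list((t-x)*10)+list((Q-np.array(R)).ravel())
        return np.array(o+[1e-3*v for v in p[2:]])
    best=None
    for o1 in(0,1.57,3.14,-1.57):
      for o7 in(0,1.57,3.14,-1.57):
        s=least_squares(r,[o1,o7,.33,.3,0,0,.35,0.05,.2])
        if best is None or s.cost<best.cost:best=s
    return best
if __name__=="__main__":
    b=fitk();print(b.cost,np.round(b.x,3))
    for q,x,R in load():print([np.round(v,3).tolist() for v in frames(q,b.x)[:-1]],x)
E
python3 kin.py
```

```text
0.13060607226444673 [  1.682   0.837 -35.35    3.53   -0.199   0.363   0.386   1.27  -32.883]
[[0.0, 0.0, -35.35], [1.187, 0.997, -32.172], [1.069, 0.896, -32.5], [1.392, 1.036, -32.659], [0.227, 0.532, -32.657], [0.273, 0.56, 0.226]] [0.2727443982966626, 0.561837137639775, 0.23048844444078587]
[[0.0, 0.0, -35.35], [1.079, 0.989, -32.131], [1.023, 0.915, -32.482], [1.357, 1.086, -32.572], [0.227, 0.508, -32.568], [0.305, 0.557, 0.315]] [0.3040749593144591, 0.5573010435913917, 0.30629749037846865]
[[0.0, 0.0, -35.35], [1.062, 1.005, -32.131], [1.077, 0.961, -32.491], [1.421, 1.135, -32.498], [0.288, 0.561, -32.498], [0.308, 0.568, 0.386]] [0.3087188644328356, 0.5666319400999146, 0.38749608479273867]
[[0.0, 0.0, -35.35], [1.062, 1.005, -32.131], [1.077, 0.961, -32.491], [1.421, 1.135, -32.498], [0.288, 0.561, -32.498], [0.308, 0.568, 0.386]] [0.3087188644328356, 0.5666319400999146, 0.38749608479273867]
```

```bash
cat > k2.py <<'E'
import numpy as np,itertools
from kin import load
from scipy.spatial.transform import Rotation as Ro
D=load()[:3];Q=np.radians([d[0] for d in D]);R=np.array([d[2] for d in D])
from scipy.optimize import least_squares
out=[]
for sg in itertools.product((1,-1),repeat=6):
  for o in itertools.product((0,1.5708,3.1416,-1.5708),repeat=2):  # offsets q3,q5
    for o6 in(0,1.5708,3.1416,-1.5708):
      S=[]
      for q in Q:
        S.append((Ro.from_euler('ZYZYZY',[0,sg[1]*q[1],sg[2]*q[2]+o[0],sg[3]*q[3],sg[4]*q[4]+o[1],sg[5]*q[5]+o6])))
      # R = Rz(s0 q1+o1) M Rz(s7 q7+o7)
      # cheap test: M's tool z tilt must equal
      e=0
      for M,Rr in zip(S,R): e+=abs(M.as_matrix()[2,2]-Rr[2,2])
      if e<0.02: out.append((e,sg,o,o6,S))
print(len(out))
res=[]
for e,sg,o,o6,S in out:
  for s7 in(1,-1):
    def r(p): return np.concatenate([((Ro.from_euler('z',sg[0]*q[0]+p[0])*M*Ro.from_euler('z',s7*q[6]+p[1])).as_matrix()-Rr).ravel() for q,M,Rr in zip(Q,S,R)])
    b=min((least_squares(r,[a,c]) for a in(0,2,4) for c in(0,2,4)),key=lambda s:s.cost)
    res.append((b.cost,sg,s7,np.round(o,2),round(o6,2),np.degrees(b.x).round(2)))
res.sort(key=lambda r:r[0])
for r in res[:12]:print(r)
E
python3 k2.py
```

```text
Traceback (most recent call last):
  File "k2.py", line 12, in <module>
    S.append((Ro.from_euler('ZYZYZY',[0,sg[1]*q[1],sg[2]*q[2]+o[0],sg[3]*q[3],sg[4]*q[4]+o[1],sg[5]*q[5]+o6])))
              ~~~~~~~~~~~~~^^^^^^^^^^^^^^^^^^^^^^^^^^^^^^^^^^^^^^^^^^^^^^^^^^^^^^^^^^^^^^^^^^^^^^^^^^^^^^^^^^
  File "scipy/spatial/transform/_rotation.pyx", line 1413, in scipy.spatial.transform._rotation.Rotation.from_euler
ValueError: Expected axis specification to be a non-empty string of upto 3 characters, got ZYZYZY
```

```bash
sed -i "s/S.append.*/S.append(Ro.from_euler('YZY',[sg[1]*q[1],sg[2]*q[2]+o[0],sg[3]*q[3]])*Ro.from_euler('ZY',[sg[4]*q[4]+o[1],sg[5]*q[5]+o6]))/" k2.py; python3 k2.py
```

```text
32
(np.float64(1.121563049572747e-29), (-1, 1, -1, 1, -1, 1), -1, array([0, 0]), 0, array([360.,  90.]))
(np.float64(3.2043387343978255e-29), (-1, -1, -1, -1, -1, -1), -1, array([0, 0]), 0, array([180., -90.]))
(np.float64(8.658298118339532e-12), (-1, -1, -1, 1, -1, 1), -1, array([3.14, 0.  ]), 0, array([-179.91,   90.09]))
(np.float64(8.658298118358617e-12), (-1, 1, -1, -1, -1, -1), -1, array([3.14, 0.  ]), 0, array([9.0000e-02, 2.7009e+02]))
(np.float64(3.9030817352690936e-11), (-1, 1, -1, 1, -1, -1), -1, array([0.  , 3.14]), 0, array([1.9000e-01, 2.7019e+02]))
(np.float64(3.903081735322748e-11), (-1, -1, -1, -1, -1, 1), -1, array([0.  , 3.14]), 0, array([180.19,  90.19]))
(np.float64(7.787429673687393e-11), (-1, -1, -1, 1, -1, -1), -1, array([3.14, 3.14]), 0, array([180.28, -89.72]))
(np.float64(7.787429673719034e-11), (-1, 1, -1, -1, -1, 1), -1, array([3.14, 3.14]), 0, array([360.28,  90.28]))
(np.float64(0.001095747610568151), (-1, 1, 1, 1, 1, 1), -1, array([0, 0]), 0, array([17.56, 78.97]))
(np.float64(0.0010957476105685306), (-1, -1, 1, -1, 1, -1), -1, array([0, 0]), 0, array([197.56, 258.97]))
(np.float64(0.0010957529804256952), (-1, 1, 1, -1, 1, -1), -1, array([3.14, 0.  ]), 0, array([ 17.65, 259.06]))
(np.float64(0.0010957529804267966), (-1, -1, 1, 1, 1, 1), -1, array([3.14, 0.  ]), 0, array([197.65,  79.06]))
```

```bash
cat > kin.py <<'E'
import numpy as np,json
from scipy.spatial.transform import Rotation as Ro
Rz=lambda a:Ro.from_euler('z',a,degrees=True).as_matrix();Ry=lambda a:Ro.from_euler('y',a,degrees=True).as_matrix()
# params: d1 z; after q2/q3: L1 z, a x, ; after q4: b x; after q5: L2 z ; after q6: a2 x, Lt z
def basis(q):
    R3=Rz(-q[0])@Ry(q[1])@Rz(-q[2]);R4=R3@Ry(q[3]);R5=R4@Rz(-q[4]);R6=R5@Ry(q[5])
    return [np.array([0,0,1.]),R3[:,2],R3[:,0],R4[:,0],R5[:,2],R6[:,0],R6[:,2]]
def load(): return [json.loads(l) for l in open("rec.jsonl")]
def fitk():
    A=[];b=[]
    for q,x,R in load():
        A.append(np.stack(basis(q),1));b.append(np.array(x))
    A=np.concatenate(A);b=np.concatenate(b)
    lam=1e-4*np.eye(7);prior=np.array([.3,.33,0,0,.3,0,.3])
    p=np.linalg.solve(A.T@A+lam*lam,A.T@b+lam@lam@prior)
    return p,np.abs(A@p-b).max()
def pts(q,p):
    B=basis(q);v=[p[0]*B[0]];v.append(v[-1]+p[1]*B[1]+p[2]*B[2]);v.append(v[-1]+p[3]*B[3]);v.append(v[-1]+p[4]*B[4]);v.append(v[-1]+p[5]*B[5]);v.append(v[-1]+p[6]*B[6]);return np.array(v)
if __name__=="__main__":
    p,e=fitk();print(np.round(p,4),e)
    for q,x,R in load()[-1:]:print(np.round(pts(q,p),3).tolist(),x)
E
python3 kin.py
```

```text
[-1.6713  0.7908 -0.0526  0.0212  0.3831  0.0514 -1.3625] 0.001414626309125866
[[-0.0, -0.0, -1.671], [0.195, 0.255, -0.947], [0.193, 0.255, -0.968], [0.327, 0.614, -0.975], [0.309, 0.566, -0.975], [0.309, 0.566, 0.387]] [0.3087188644328356, 0.5666319400999146, 0.38749608479273867]
```

```bash
cat >> h.py <<'E'
def ray(n,uv,z):
    p=P[n];T_=p["T"];d=T_[:3,:3]@np.array([(uv[0]-p["cx"])/p["fx"],(uv[1]-p["cy"])/p["fy"],1]);o=T_[:3,3]
    return o+d*(z-o[2])/d[2]
E
python3 - <<'E'
from h import *
import cv2
for n in P:
    cv2.imwrite(f"pics/{n}1.png",robot.capture(n)[:,:,::-1])
for uv in((50,20),(80,15),(150,190)):print(uv,ray("side",uv,.35).round(3))
for uv in((205,200),(200,100)):print("edge",ray("side",uv,0).round(3))
go(400,450,400);go(520,250,330)
E
```

```text
(50, 20) [0.258 0.348 0.35 ]
(80, 15) [0.318 0.312 0.35 ]
(150, 190) [ 0.002 -0.275  0.35 ]
edge [ 0.253 -0.107  0.   ]
edge [0.585 0.214 0.   ]
t0.70 tcp [309.2 568.7 390.3] yaw 74.21 tool shift [-119.6  -89.5  -10.2] turn 0.00 f [-0.3  0.2  0.4] q [-55.1  27.4 -16.   64.2   7.3  88.9   4.7] op 85.4
t0.70 tcp [309.2 568.7 390.3] yaw 74.21 tool shift [-289.5 -249.8   58.9] turn 0.00 f [-0.3  0.2  0.4] q [-55.1  27.4 -16.   64.2   7.3  88.9   4.7] op 85.4
```

View pics/side1.png

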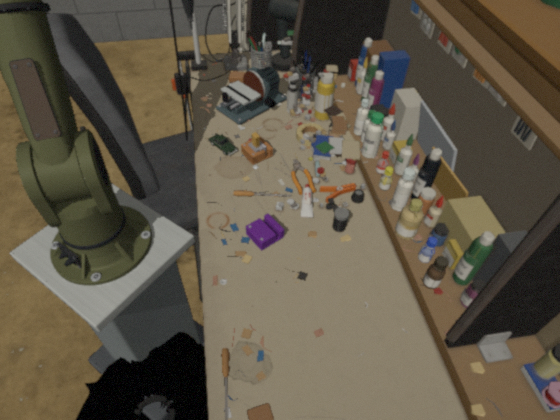

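View pics/top1.png

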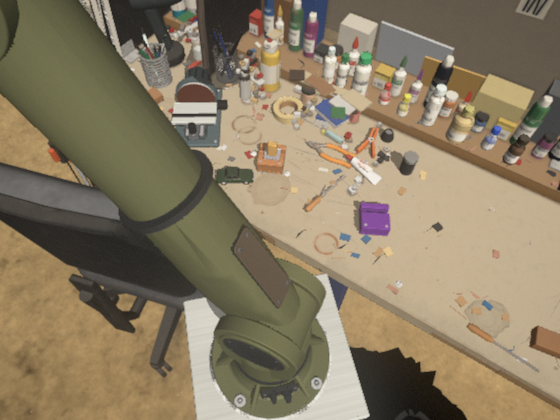

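```bash
python3 -m jog '[[-35,-35,-5,0],[-75,-65,-10,0],[-110,-105,-10,0],[-140,-145,-8,0],[-165,-190,0,0]]'; python3 rec.py;python3 kin.py; python3 - <<'E'
from h import *
go(480,200,300,72)
E
```

```text
t: 1.32
ee_pos: [0.4159, 0.3374, 0.3852]
tool_rot: [[-0.961, 0.275, -0.001], [0.275, 0.961, -0.001], [0.0, -0.001, -1.0]]
force: [0.3, -0.8, -0.1]
opening: 0.0855
[ 7.7327  0.6881 -0.0303 -0.0438  0.3807  0.016   8.0042] 0.021206308691339548
[[0.0, 0.0, 7.733], [0.141, 0.081, 8.402], [0.147, 0.083, 8.445], [0.411, 0.352, 8.392], [0.399, 0.341, 8.392], [0.395, 0.336, 0.388]] [0.41587310723744303, 0.33737138640280107, 0.38524591604009706]
t1.32 tcp [415.9 337.4 385.2] yaw 74.03 tool shift [ -99.5 -114.4   85.3] turn 2.03 f [ 0.3 -0.8 -0.1] q [-32.3  16.1 -13.2  82.5   3.7  82.   28.5] op 85.5
```

```bash
python3 -m jog '[[-20,-30,15,0],[-45,-60,45,0],[-75,-90,65,1],[-100,-115,85,2]]'; python3 rec.py;python3 - <<'E'
from h import *
go(485,-30,170,72)
E
```

```text
t: 1.82
ee_pos: [0.48, 0.1993, 0.2998]
tool_rot: [[-0.951, 0.309, -0.001], [0.309, 0.951, -0.001], [0.001, -0.001, -1.0]]
force: [-0.0, -0.1, -0.2]
opening: 0.0857
t1.82 tcp [480.  199.3 299.8] yaw 71.99 tool shift [ -75.7 -216.3  130. ] turn -0.01 f [-0.  -0.1 -0.2] q [-18.8  16.6  -8.8  94.8   2.7  68.9  43.8] op 85.7
```

```bash
python3 -m jog '[[-15,-40,30,0],[-30,-90,65,0],[-50,-135,95,0],[-65,-180,115,0],[-75,-216,130,0],[-75,-216,130,0]]'; python3 rec.py;python3 - <<'E'
from h import *
import cv2
from kin import *
go(485,-100,120,72)
for n in P:
    im=robot.capture(n); cv2.imwrite(f"pics/{n}2.png",im[:,:,::-1])
print(proj("top",robot.read_state()["ee_pos"]),proj("side",robot.read_state()["ee_pos"]))
# refit with y offsets too
E
```

```text
t: 2.58
ee_pos: [0.4832, -0.0306, 0.1695]
tool_rot: [[-0.95, 0.313, -0.004], [0.313, 0.95, -0.001], [0.003, -0.002, -1.0]]
force: [-0.3, 1.5, 0.2]
opening: 0.085
t2.58 tcp [483.2 -30.6 169.5] yaw 71.77 tool shift [-23.6 -65.2  49.5] turn -0.23 f [-0.3  1.5  0.2] q [  3.5  20.5  -3.8 111.7   1.9  48.1  70.4] op 85.0
[237.89239759 117.64131763] [233.1688185  93.425934 ]
```

View pics/side2.png

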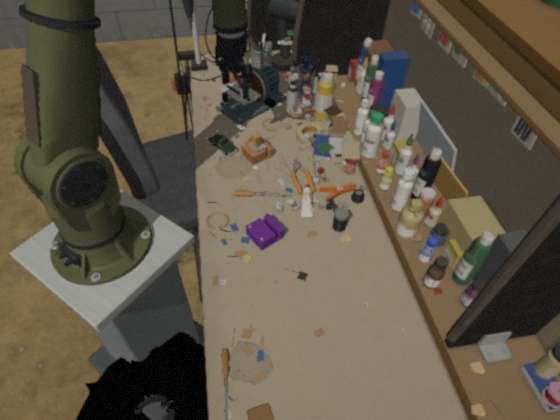

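View pics/top2.png

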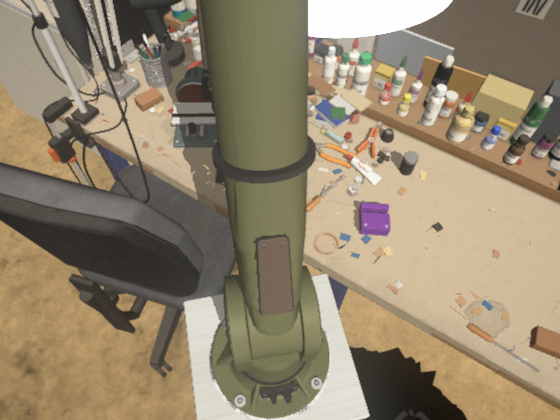

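```bash
cat > k3.py <<'E'
from kin import *
D=load()
def ext(q):
    R1=Rz(-q[0]);R2=R1@Ry(q[1]);R3=R2@Rz(-q[2]);R4=R3@Ry(q[3]);R5=R4@Rz(-q[4]);R6=R5@Ry(q[5])
    return dict(d1=R1[:,2],a0=R1[:,0],b0=R1[:,1],L1=R3[:,2],a1=R3[:,0],b1=R3[:,1],a1p=R4[:,0],b1p=R4[:,1],L2=R5[:,2],a2=R5[:,0],a3=R6[:,0],Lt=R6[:,2])
import itertools
b=np.concatenate([np.array(d[1]) for d in D])
def tryfit(names,fix={}):
    E=[ext(d[0]) for d in D]
    A=np.concatenate([np.stack([e[n] for n in names],1) for e in E]); bb=b-sum((v*np.concatenate([e[k] for e in E]) for k,v in fix.items()),0*b)
    x,*_=np.linalg.lstsq(A,bb,rcond=1e-6);print(dict(zip(names,x.round(4))),"max res mm",np.abs(A@x-bb).max()*1000)
tryfit(["d1","L1","L2"],dict(Lt=0.3))
tryfit(["d1","L1","L2","a1","a1p"],dict(Lt=0.3))
tryfit(["d1","L1","L2","a3"],dict(Lt=0.3))
tryfit(["d1","L1","L2","a1","a1p","a3"],dict(Lt=0.3))
tryfit(["d1","L1","L2","a1","a1p","a3","b1","b0","a0"],dict(Lt=0.3))
E
python3 k3.py
```

```text
{'d1': np.float64(0.1006), 'L1': np.float64(0.6587), 'L2': np.float64(0.3488)} max res mm 22.221422583249996
{'d1': np.float64(0.0403), 'L1': np.float64(0.6874), 'L2': np.float64(0.3739), 'a1': np.float64(-0.0465), 'a1p': np.float64(-0.0245)} max res mm 23.922655172560813
{'d1': np.float64(0.0665), 'L1': np.float64(0.7056), 'L2': np.float64(0.3822), 'a3': np.float64(0.0513)} max res mm 22.244551739331484
{'d1': np.float64(0.0445), 'L1': np.float64(0.6974), 'L2': np.float64(0.3811), 'a1': np.float64(-0.0136), 'a1p': np.float64(-0.0258), 'a3': np.float64(0.0414)} max res mm 23.39042163215499
{'d1': np.float64(0.1853), 'L1': np.float64(0.5774), 'L2': np.float64(0.3822), 'a1': np.float64(-0.0003), 'a1p': np.float64(-0.0), 'a3': np.float64(-0.0005), 'b1': np.float64(-0.02), 'b0': np.float64(-0.0045), 'a0': np.float64(-0.0004)} max res mm 0.057590596048262555
```

```bash
cat >> k3.py <<'E'
print()
tryfit(["d1","L1","L2","b1"],dict(Lt=0.3))
tryfit(["d1","L1","L2","b1","b0"],dict(Lt=0.3))
tryfit(["d1","L1","L2","b1","b1p"],dict(Lt=0.3))
tryfit(["d1","L1","L2","b1","b0","b1p"],dict(Lt=0.3))
E
python3 k3.py|tail -4
```

```text
{'d1': np.float64(0.188), 'L1': np.float64(0.5749), 'L2': np.float64(0.382), 'b1': np.float64(-0.0246)} max res mm 0.4354239059926046
{'d1': np.float64(0.1856), 'L1': np.float64(0.5771), 'L2': np.float64(0.3821), 'b1': np.float64(-0.0197), 'b0': np.float64(-0.0048)} max res mm 0.07359823975894297
{'d1': np.float64(0.188), 'L1': np.float64(0.5749), 'L2': np.float64(0.382), 'b1': np.float64(-0.0123), 'b1p': np.float64(-0.0123)} max res mm 0.435423905991994
{'d1': np.float64(0.1856), 'L1': np.float64(0.5771), 'L2': np.float64(0.3821), 'b1': np.float64(-0.0099), 'b0': np.float64(-0.0048), 'b1p': np.float64(-0.0099)} max res mm 0.07359823975844337
```

```bash
python3 - <<'E'
from h import *
import cv2
for uv in((375,15),(330,8),(430,8),(310,0),(455,0)):print(uv,ray("top",uv,.6).round(3))
for z in(0,.1,.2,.25,.3,.4):print(z,proj("side",np.array([0,0,z])).round(),proj("top",np.array([0,0,z])).round())
b=cv2.imread("pics/side2.png");cv2.imwrite("pics/side2_b.png",cv2.resize(b[0:300,0:200],None,fx=2,fy=2))
a=cv2.imread("pics/top2.png");cv2.imwrite("pics/top2_b.png",cv2.resize(a[0:100,180:480],None,fx=2.6,fy=2.6))
E
```

```text
(375, 15) [ 0.194 -0.159  0.6  ]
(330, 8) [ 0.216 -0.113  0.6  ]
(430, 8) [ 0.194 -0.225  0.6  ]
(310, 0) [ 0.235 -0.094  0.6  ]
(455, 0) [ 0.203 -0.259  0.6  ]
0 [101. 243.] [270. 355.]
0.1 [ 88. 216.] [270. 341.]
0.2 [ 72. 184.] [271. 323.]
0.25 [ 63. 166.] [271. 313.]
0.3 [ 53. 147.] [271. 301.]
0.4 [ 29. 101.] [271. 272.]
```

View pics/side2_b.png

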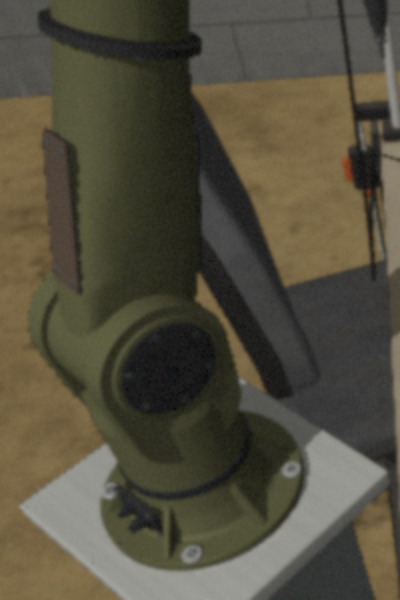

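View pics/top2_b.png

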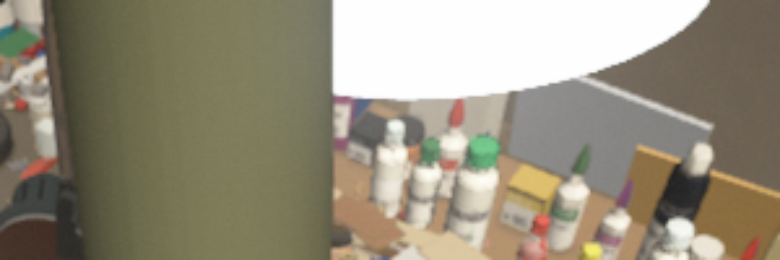

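```bash
cat > arm.py <<'E'
import numpy as np
from kin import Rz,Ry,load
from scipy.optimize import least_squares
D1=.20;LT=.3+D1-.1856;L1=.5771;L2=.3821;B0=-.0048;B1=-.0197
def fk(q):
    R1=Rz(-q[0]);R3=R1@Ry(q[1])@Rz(-q[2]);R4=R3@Ry(q[3]);R5=R4@Rz(-q[4]);R6=R5@Ry(q[5])
    sh=np.array([0,0,D1]);e0=sh+R3[:,2]*L1;e=e0+R1[:,1]*B0+R3[:,1]*B1;w=e+R5[:,2]*L2;t=w+R6[:,2]*LT
    return sh,e0,w,t,R6@Rz(90-q[6])
def err(q,x,R):
    *_,t,Q=fk(q);w=.5*sum(np.cross(Q[:,i],R[:,i]) for i in range(3))
    return np.r_[t-x,w*.3]
def jac(q,x,R):
    J=np.zeros((6,7));e0=err(q,x,R)
    for i in range(7):
        d=np.zeros(7);d[i]=.01;J[:,i]=-(err(q+d,x,R)-e0)/.01
    return J
def ik(q,x,R,n=60):
    q=np.array(q,float)
    for _ in range(n):
        e=err(q,x,R);J=jac(q,x,R);q=q+np.linalg.lstsq(J,e,rcond=None)[0]
    return q
def clear(q):
    "min dist forearm/upper arm centre-lines to lamp cylinder z>=.6"
    sh,e,w,t,_=fk(q);out=[]
    for a,b in((sh,e),(e,w),(w,t)):
        P=a+(b-a)*np.linspace(0,1,60)[:,None]
        dr=np.maximum(np.hypot(P[:,0]-.28,P[:,1]+.11)-.105,0);dz=np.maximum(.6-P[:,2],0);out.append(np.hypot(dr,dz).min())
    return np.round(out,3)
E
python3 - <<'E'
from arm import *
from h import proj,robot
D=load()
for q,x,R in D:
    print(np.round(fk(q)[3]-x,4),np.round(fk(q)[1],3),np.round(fk(q)[2],3),clear(q))
# predict recs by min-norm from the previous
for i in range(len(D)-1):
    print(np.round(ik(D[i][0],np.array(D[i+1][1]),np.array(D[i+1][2]))-D[i+1][0],1))
q=robot.read_state()["joint_pos"];R=robot.read_state()["tool_rot"]
for x in([.476,-.103,.15],[.476,-.103,.05]):
    q=ik(q,np.array(x),R);print(np.round(q,1),[np.round(v,3) for v in fk(q)[1:3]],clear(q))
print(proj("side",np.array([0,-.08,.2])))
E
```

```text
[-0.     -0.0001 -0.    ] [0.149 0.238 0.704] [0.273 0.562 0.545] [0.228 0.267 0.57 ]
[-0. -0. -0.] [0.151 0.221 0.712] [0.304 0.558 0.621] [0.216 0.25  0.563]
[-0.     -0.0001 -0.    ] [0.153 0.219 0.712] [0.309 0.567 0.702] [0.214 0.247 0.572]
[-0.     -0.0001 -0.    ] [0.153 0.219 0.712] [0.309 0.567 0.702] [0.214 0.247 0.572]
[ 0.  0. -0.] [0.135 0.085 0.755] [0.416 0.338 0.7  ] [0.138 0.138 0.363]
[ 0. -0. -0.] [0.156 0.053 0.753] [0.48  0.2   0.614] [0.1   0.095 0.264]
[0. 0. 0.] [ 0.201 -0.012  0.741] [ 0.484 -0.03   0.484] [0.02  0.    0.163]
[ 0.  0. -0. -0.  0.  0. -0.]
[ 0.   0.  -0.1 -0.   0.   0.  -0. ]
[-0.  0.  0. -0.  0.  0.  0.]
[ 0.8  0.  -1.1 -0.   0.3  0.  -0.3]
[ 0.2  0.  -0.2 -0.   0.1  0.  -0.1]
[-0.5 -0.   0.7  0.  -0.3 -0.   0.4]
[ 11.5  22.1  -3.  113.    1.6  45.1  79.6] [array([ 0.212, -0.043,  0.735]), array([ 0.476, -0.103,  0.464])] [0.    0.    0.164]
[ 11.1  30.8  -2.6 119.2   2.6  30.1  78.7] [array([ 0.29 , -0.057,  0.696]), array([ 0.476, -0.103,  0.364])] [0.    0.    0.253]
[ 97.03843469 201.33847174]
```

```bash
python3 - <<'E'
from arm import *
from h import robot
s=robot.read_state();print(s["t"],s["ee_pos"],s["force"],s["ft_torque"],s["tau"].round(2))
R=s["tool_rot"];q=s["joint_pos"]
def family(q,x,R):
    for sgn in(1,-1):
        qq=ik(q,np.array(x),R)
        for k in range(60):
            J=jac(qq,np.array(x),R);n=np.linalg.svd(J)[2][-1];n*=sgn*np.sign(n[2])
            qq=ik(qq+2*n,np.array(x),R,3)
            if k%5==4:print(np.round(qq,0),[np.round(v,2).tolist() for v in fk(qq)[1:3]],clear(qq))
        print()
print("holder low");family(q,[.476,-.103,.05],R)
E
```

```text
2.675 [ 0.48448578 -0.02722494  0.17079436] [ 0.27821937  0.91641298 -0.44675747] [ 0.05572625 -0.02160709 -0.02272417] [ 1.350e+00 -4.676e+01  9.100e-01 -2.014e+01  1.500e-01  1.000e-02
  6.000e-02]
holder low
[  8.  31.   3. 119.  -3.  30.  84.] [[0.29, -0.04, 0.7], [0.48, -0.1, 0.36]] [0.    0.    0.253]
[  4.  31.   8. 119.  -8.  30.  90.] [[0.3, -0.02, 0.69], [0.48, -0.1, 0.36]] [0.    0.    0.253]
[  0.  32.  13. 119. -13.  31.  95.] [[0.3, -0.0, 0.69], [0.48, -0.1, 0.36]] [0.003 0.    0.253]
[ -3.  32.  18. 119. -19.  31. 101.] [[0.31, 0.02, 0.69], [0.48, -0.1, 0.36]] [0.02  0.014 0.253]
[ -6.  33.  24. 119. -24.  32. 106.] [[0.31, 0.04, 0.68], [0.48, -0.1, 0.36]] [0.036 0.028 0.253]
[-10.  34.  29. 119. -29.  34. 112.] [[0.32, 0.06, 0.68], [0.48, -0.1, 0.36]] [0.052 0.043 0.253]
[-13.  35.  34. 119. -34.  35. 117.] [[0.33, 0.08, 0.67], [0.48, -0.1, 0.36]] [0.069 0.059 0.253]
[-16.  37.  40. 119. -39.  37. 123.] [[0.33, 0.1, 0.66], [0.48, -0.1, 0.36]] [0.088 0.076 0.253]
[-19.  39.  45. 120. -44.  40. 128.] [[0.34, 0.12, 0.65], [0.48, -0.1, 0.36]] [0.109 0.095 0.253]
[-22.  41
[... 770 characters left out ...]
   0.253]
[ 33.  34. -36. 119.  33.  37.  47.] [[0.27, -0.18, 0.68], [0.48, -0.1, 0.36]] [0.    0.    0.253]
[ 37.  36. -42. 119.  38.  39.  42.] [[0.27, -0.2, 0.67], [0.48, -0.1, 0.36]] [0.    0.    0.253]
[ 40.  38. -48. 119.  42.  42.  37.] [[0.27, -0.23, 0.66], [0.48, -0.1, 0.36]] [0.    0.    0.253]
[ 43.  40. -54. 119.  46.  45.  33.] [[0.27, -0.25, 0.64], [0.48, -0.1, 0.36]] [0.02  0.017 0.253]
[ 46.  42. -60. 119.  50.  49.  29.] [[0.27, -0.28, 0.63], [0.48, -0.1, 0.36]] [0.047 0.043 0.253]
[ 49.  46. -66. 119.  54.  54.  25.] [[0.27, -0.31, 0.6], [0.48, -0.1, 0.36]] [0.078 0.072 0.253]
[ 51.  49. -72. 119.  57.  58.  21.] [[0.27, -0.34, 0.58], [0.48, -0.1, 0.36]] [0.111 0.103 0.253]
```

```bash
cat >> arm.py <<'E'
def sim(q,way,verbose=True,step=4):
    "way: list of (x,y,z mm, yaw deg of tool y (unwrapped, world)) ; min-norm steps"
    q=np.array(q,float);*_,t,R=fk(q);yaw=np.degrees(np.arctan2(R[1,1],R[0,1]));cur=np.r_[t*1000,yaw];worst=9
    for wp in way:
        wp=np.array(wp,float);n=int(max(np.abs(wp-cur).max()/step,1));
        for k in range(1,n+1):
            c=cur+(wp-cur)*k/n;a=np.radians(c[3]);y=np.array([np.cos(a),np.sin(a),0]);z=np.array([0,0,-1.]);Rt=np.stack([np.cross(y,z),y,z],1)
            q=ik(q,c[:3]/1000,Rt,3);worst=min(worst,clear(q)[:2].min())
        cur=wp
        if verbose:print(wp,np.round(q,1),"elbow",fk(q)[1].round(3),"clr",clear(q),"worst %.3f"%worst)
    return q
E
python3 - <<'E'
from arm import *
from h import robot
q=robot.read_state()["joint_pos"]
D=load();print("check",np.round(sim(D[1][0],[np.r_[np.array(D[2][1])*1000,74.2]],0)-D[2][0],2))
for y0,x0,z0 in((100,480,200),(200,520,200)):
    print(y0)
    for yaw in(-108,):
        qq=sim(q,[(x0,y0,z0,71.7),(x0,y0,z0,71.7-180),(480,-40,150,71.7-180),(476,-103,150,-108.3),(476,-103,50,-108.3),(476,-103,150,-108.3),(600,60,170,-100),(636,65,90,-100),(636,65,170,-100),(556,70,90,-100)])
E
```

```text
check [-0.03 -0.02  0.07  0.02 -0.04 -0.04 -0.02]
100
[480.  100.  200.   71.7] [-10.2  18.8  -6.  108.5   2.4  52.8  54.4] elbow [0.183 0.033 0.746] clr [0.068 0.056 0.204] worst 0.000
[ 480.   100.   200.  -108.3] [ -42.3   22.8   39.3  108.9  -17.6   54.4 -103.1] elbow [0.166 0.151 0.732] clr [0.167 0.134 0.204] worst 0.000
[ 480.   -40.   150.  -108.3] [-23.7  25.6  36.9 114.  -20.8  46.9 -83.4] elbow [0.228 0.1   0.72 ] clr [0.108 0.054 0.173] worst 0.000
[ 476.  -103.   150.  -108.3] [-15.9  26.   36.5 113.3 -20.8  47.2 -76.1] elbow [0.243 0.069 0.719] clr [0.078 0.017 0.163] worst 0.000
[ 476.  -103.    50.  -108.3] [ -9.7  34.   28.7 119.5 -29.3  33.4 -68.5] elbow [0.318 0.055 0.678] clr [0.051 0.042 0.253] worst 0.000
[ 476.  -103.   150.  -108.3] [-15.9  26.   36.6 113.3 -20.8  47.2 -76. ] elbow [0.243 0.069 0.719] clr [0.078 0.017 0.163] worst 0.000
[ 600.   60.  170. -100.] [-28.3  33.6  33.5  94.8 -21.1  58.  -87.8] elbow [0.281 0.151 0.681] clr [0.133 0.146 0.282] worst 0.000
[ 636.   65.   90. -100.] [-25.4  41.1  30.3  94.  -25.   51.7 -85.6] elbow [0.343 0.163 0.635]
[... 951 characters left out ...]
 clr [0.061 0.051 0.253] worst 0.000
[ 476.  -103.   150.  -108.3] [-18.1  26.9  40.2 113.3 -23.1  47.9 -73.5] elbow [0.248 0.081 0.715] clr [0.087 0.024 0.163] worst 0.000
[ 600.   60.  170. -100.] [-30.2  34.4  37.1  94.9 -23.5  58.7 -85.5] elbow [0.282 0.164 0.676] clr [0.144 0.156 0.282] worst 0.000
[ 636.   65.   90. -100.] [-27.1  41.9  33.6  94.  -27.7  52.6 -83.1] elbow [0.343 0.176 0.629] clr [0.156 0.185 0.351] worst 0.000
[ 636.   65.  170. -100.] [-28.6  37.4  36.5  89.  -24.2  61.7 -86.2] elbow [0.308 0.168 0.658] clr [0.146 0.169 0.314] worst 0.000
[ 556.   70.   90. -100.] [-31.   36.3  34.  106.6 -27.6  45.6 -82.3] elbow [0.293 0.176 0.665] clr [0.152 0.165 0.298] worst 0.000
```

```bash
python3 - <<'E'
from arm import *
from h import robot
import itertools
q=robot.read_state()["joint_pos"]
res=[]
h=-108.3
tail=[(500,0,110,h),(476,-103,100,h)]
def ev(way,lab):
    qq=sim(q,way+tail,0,step=8);c1=clear(qq);q7=qq[6];q2=sim(qq,[(476,-103,50,h)],0,step=8);c2=clear(q2);res.append((min(c1[:2].min(),c2[:2].min()),lab,c1,c2,np.round(q2,0)))
for A in((520,200,200),(600,200,300),(450,200,150),(420,150,300),(700,200,200)):
    ev([A+(71.7,),A+(h,)],("A",A))
    for E in (50,):
        for B in((450,60,60),(520,0,100),(700,100,200)):
            ev([A+(71.7,),A+(h-E,),B+(h-E,),B+(h,)],(A,E,B))
res.sort(key=lambda r:-r[0])
for r in res[:10]:print(r)
E
```

```text
(np.float64(0.045), ('A', (700, 200, 200)), array([0.082, 0.045, 0.207]), array([0.07 , 0.059, 0.253]), array([-13.,  35.,  35., 120., -35.,  35., -63.]))
(np.float64(0.044), ((700, 200, 200), 50, (700, 100, 200)), array([0.081, 0.044, 0.207]), array([0.068, 0.058, 0.253]), array([-13.,  35.,  34., 120., -34.,  35., -63.]))
(np.float64(0.042), ((450, 200, 150), 50, (700, 100, 200)), array([0.078, 0.042, 0.207]), array([0.065, 0.055, 0.253]), array([-12.,  35.,  33., 119., -34.,  35., -64.]))
(np.float64(0.041), ('A', (450, 200, 150)), array([0.078, 0.041, 0.207]), array([0.065, 0.055, 0.253]), array([-12.,  35.,  33., 119., -33.,  35., -64.]))
(np.float64(0.041), ((700, 200, 200), 50, (450, 60, 60)), array([0.077, 0.041, 0.207]), array([0.065, 0.054, 0.253]), array([-12.,  35.,  33., 119., -33.,  35., -64.]))
(np.float64(0.04), ((700, 200, 200), 50, (520, 0, 100)), array([0.077, 0.04 , 0.207]), array([0.064, 0.054, 0.253]), array([-12.,  35.,  33., 119., -33.,  35., -64.]))
(np.float64(0.037), ((450, 200, 150), 50, (450, 60, 60)), array([0.073, 0.037, 0.207]), array([0.06 , 0.05 , 0.253]), array([-11.,  35.,  32., 119., -32.,  34., -66.]))
(np.float64(0.037), ((450, 200, 150), 50, (520, 0, 100)), array([0.073, 0.037, 0.207]), array([0.06 , 0.05 , 0.253]), array([-11.,  35.,  31., 119., -32.,  34., -66.]))
(np.float64(0.036), ('A', (520, 200, 200)), array([0.072, 0.036, 0.207]), array([0.058, 0.049, 0.253]), array([-11.,  35.,  31., 119., -31.,  34., -66.]))
(np.float64(0.035), ((520, 200, 200), 50, (700, 100, 200)), array([0.071, 0.035, 0.207]), array([0.058, 0.048, 0.253]), array([-11.,  35.,  31., 119., -31.,  34., -66.]))
```

```bash
cat > srch.py <<'E'
from arm import *
import sys
rng=np.random.default_rng(int(sys.argv[1]))
D=load();q=np.array(D[-1][0]);h=-108.3
best=0
import time;t0=time.time()
def ik2(q,x,R): return ik(q,x,R,2)
while time.time()-t0<150:
    k=rng.integers(1,4);way=[]
    for i in range(k):
        way.append((rng.uniform(430,720),rng.uniform(100,300),rng.uniform(100,350),rng.uniform(-230,72)))
    way=[(500,150,200,71.7)]+way+[(500,30,110,h),(476,-103,95,h)]
    try:
        qq=sim(q,way,0,step=20)
    except Exception: continue
    if abs(qq[2])>70: continue
    c1=clear(qq)[:2].min();qb=sim(qq,[(476,-103,50,h)],0,step=20);c=min(c1,clear(qb)[:2].min())
    if c>best: best=c;print(round(c,4),np.round(way,0)[1:-2].tolist(),np.round(qb),flush=True)
E
for i in 1 2 3 4;do python3 srch.py $i 2>/dev/null|tail -1 & done;wait
```

```text
0.059 [[560.0, 129.0, 117.0, -24.0], [698.0, 258.0, 105.0, -218.0], [579.0, 215.0, 252.0, 35.0]] [-16.  37.  39. 120. -39.  37. -59.]
0.058 [[676.0, 284.0, 101.0, -2.0], [712.0, 272.0, 300.0, -165.0], [717.0, 175.0, 314.0, 5.0]] [-15.  37.  38. 120. -38.  37. -59.]
0.059 [[524.0, 162.0, 107.0, -161.0], [513.0, 278.0, 265.0, -76.0], [472.0, 272.0, 104.0, 52.0]] [-16.  37.  39. 120. -39.  37. -59.]
0.061 [[632.0, 159.0, 100.0, 64.0]] [-16.  37.  39. 120. -39.  37. -58.]
```

```bash
python3 - <<'E'
from arm import *
D=load();q=np.array(D[-1][0]);h=-108.3
for A in((560,150,150),(520,120,100),(520,60,100),(480,100,90),(550,0,100),(560,60,150),(600,0,120)):
    print(A)
    qq=sim(q,[(A[0],A[1],A[2]+20,71.7),A+(71.7,),A+(h,)],0,step=8)
    sim(qq,[(515,-60,100,h),(476,-103,95,h),(476,-103,50,h)],1,step=8)
E
```

```text
(560, 150, 150)
[ 515.   -60.   100.  -108.3] [-23.1  34.7  42.3 112.3 -32.4  45.5 -70.6] elbow [0.302 0.129 0.675] clr [0.113 0.094 0.23 ] worst 0.094
[ 476.  -103.    95.  -108.3] [-18.1  32.7  41.7 117.1 -32.4  42.1 -64.4] elbow [0.296 0.097 0.686] clr [0.088 0.054 0.211] worst 0.054
[ 476.  -103.    50.  -108.3] [-14.8  36.2  37.1 119.5 -37.1  36.1 -60.3] elbow [0.329 0.087 0.666] clr [0.078 0.067 0.253] worst 0.054
(520, 120, 100)
[ 515.   -60.   100.  -108.3] [-25.5  36.2  46.7 112.3 -35.9  47.1 -67. ] elbow [0.307 0.146 0.666] clr [0.128 0.107 0.23 ] worst 0.107
[ 476.  -103.    95.  -108.3] [-20.6  34.1  46.1 117.1 -35.8  43.7 -60.6] elbow [0.303 0.114 0.678] clr [0.101 0.066 0.211] worst 0.066
[ 476.  -103.    50.  -108.3] [-17.2  37.5  41.3 119.5 -40.8  37.9 -56.3] elbow [0.336 0.104 0.658] clr [0.093 0.081 0.253] worst 0.066
(520, 60, 100)
[ 515.   -60.   100.  -108.3] [-26.   36.5  47.7 112.3 -36.6  47.5 -66.2] elbow [0.309 0.15  0.664] clr [0.131 0.109 0.23 ] worst 0.109
[ 476.  -103.    95.  -108.3] [-21.1  34.4  47.  117.1 -36.5  44.  -59.8] elbow [0.305 0.117 0.676] c
[... 1160 characters left out ...]
 0.097
[ 476.  -103.    95.  -108.3] [-18.7  33.   42.8 117.1 -33.2  42.5 -63.4] elbow [0.298 0.101 0.684] clr [0.091 0.057 0.211] worst 0.057
[ 476.  -103.    50.  -108.3] [-15.4  36.5  38.1 119.5 -38.   36.6 -59.3] elbow [0.331 0.091 0.664] clr [0.082 0.071 0.253] worst 0.057
(600, 0, 120)
[ 515.   -60.   100.  -108.3] [-25.8  36.4  47.3 112.3 -36.3  47.3 -66.5] elbow [0.308 0.149 0.665] clr [0.13  0.108 0.23 ] worst 0.108
[ 476.  -103.    95.  -108.3] [-20.9  34.3  46.7 117.1 -36.3  43.9 -60.1] elbow [0.304 0.116 0.677] clr [0.103 0.068 0.211] worst 0.068
[ 476.  -103.    50.  -108.3] [-17.5  37.7  41.9 119.6 -41.3  38.2 -55.8] elbow [0.336 0.106 0.657] clr [0.095 0.083 0.253] worst 0.068
```

```bash
python3 - <<'E'
from h import *
go(470,80,100)
E
python3 -m jog '[[10,35,20,0],[25,75,45,0],[45,105,71,0],[45,105,71,0]]'; python3 -m jog '[[0,0,0,10],[0,0,0,20],[0,0,0,30],[0,0,0,40],[0,0,0,50],[0,0,0,60],[0,0,0,70],[0,0,0,80],[0,0,0,90]]'; python3 rec.py
python3 -m jog '[[0,0,0,10],[0,0,0,20],[0,0,0,30],[0,0,0,40],[0,0,0,50],[0,0,0,60],[0,0,0,70],[0,0,0,80],[0,0,0,90],[0,0,0,90]]'; python3 rec.py
python3 - <<'E'
from h import *
from arm import *
import cv2
go(515,-60,100,-108.4)
q=robot.read_state()["joint_pos"];print(fk(q)[1],fk(q)[3],clear(q))
for n in P: cv2.imwrite(f"pics/{n}3.png",robot.capture(n)[:,:,::-1])
E
```

```text
t2.67 tcp [484.5 -27.2 170.8] yaw 72.04 tool shift [46.8 97.5 70.9] turn 0.00 f [ 0.3  0.9 -0.4] q [  3.3  20.4  -4.  111.6   1.9  48.1  70.3] op 85.3
t: 3.18
ee_pos: [0.4723, 0.0909, 0.099]
tool_rot: [[-0.954, 0.3, -0.003], [0.3, 0.954, 0.001], [0.004, 0.0, -1.0]]
force: [0.2, -0.8, -0.2]
opening: 0.0855
t: 4.3
ee_pos: [0.4749, 0.0869, 0.1011]
tool_rot: [[0.312, 0.95, 0.001], [0.95, -0.312, 0.001], [0.001, 0.001, -1.0]]
force: [0.3, -0.4, -0.6]
opening: 0.085
t: 5.55
ee_pos: [0.4747, 0.087, 0.1006]
tool_rot: [[0.952, -0.305, 0.001], [-0.305, -0.952, 0.0], [0.0, -0.001, -1.0]]
force: [-0.3, -0.6, -0.7]
opening: 0.0854
t5.55 tcp [474.7  87.  100.6] yaw -107.76 tool shift [ 83.2 127.7   0.6] turn 0.64 f [-0.3 -0.6 -0.7] q [-45.   34.1  49.  117.5 -36.9  44.9 -81.1] op 85.4
[0.22902158 0.22868984 0.67780172] [0.47413584 0.08654476 0.10118448] [0.201 0.18  0.252]
```

View pics/top3.png

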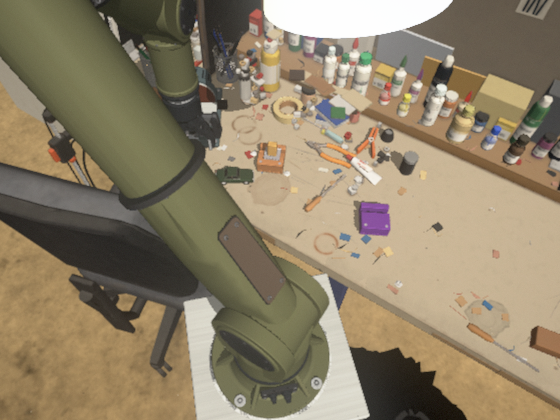

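View pics/side3.png

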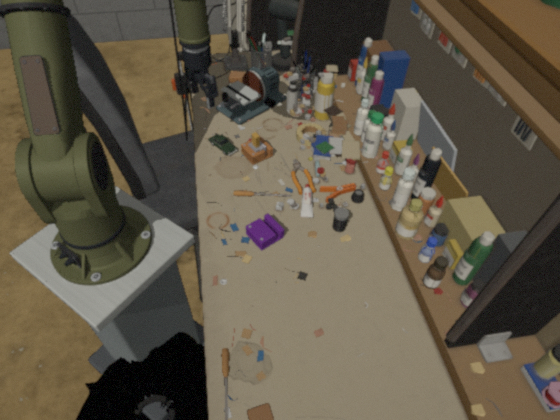

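```bash
python3 -m jog '[[20,30,0,0],[45,65,0,0],[65,100,0,0],[83,128,0,0.6],[80,160,0,0.6],[68,190,-5,0.6],[58,181,-5,0.6],[58,181,-5,0.6]]'; python3 rec.py
python3 - <<'E'
from h import *
from arm import *
import cv2
go(475,-103,108,-108.4)
q=robot.read_state()["joint_pos"];print(clear(q),robot.read_state()["tau"].round(1))
for n in P:
    im=robot.capture(n)[:,:,::-1]
    x=robot.read_state()["ee_pos"];c=proj(n,x).round().astype(int);print(n,proj(n,x))
    x0,y0=max(c[0]-50,0),max(c[1]-40,0); cv2.imwrite(f"pics/{n}4.png",cv2.resize(im[y0:y0+75,x0:x0+100],None,fx=8,fy=8,interpolation=2));print(x0,y0)
E
```

```text
t: 6.65
ee_pos: [0.4739, -0.1022, 0.1053]
tool_rot: [[0.949, -0.314, -0.0], [-0.314, -0.949, 0.002], [-0.001, -0.002, -1.0]]
force: [1.1, 0.3, -0.2]
opening: 0.0853
t6.65 tcp [ 473.9 -102.2  105.3] yaw -108.32 tool shift [ 1.3  0.4 -2.7] turn 0.08 f [ 1.1  0.3 -0.2] q [-21.3  33.1  47.  116.8 -34.6  44.9 -61.5] op 85.3
[0.102 0.061 0.2  ] [  0.7 -48.6  11.1 -15.5   0.1  -0.   -0.1]
side [253.60435366 125.13268499]
204 85
top [271.45579212 135.44803569]
221 95
```

View pics/side4.png

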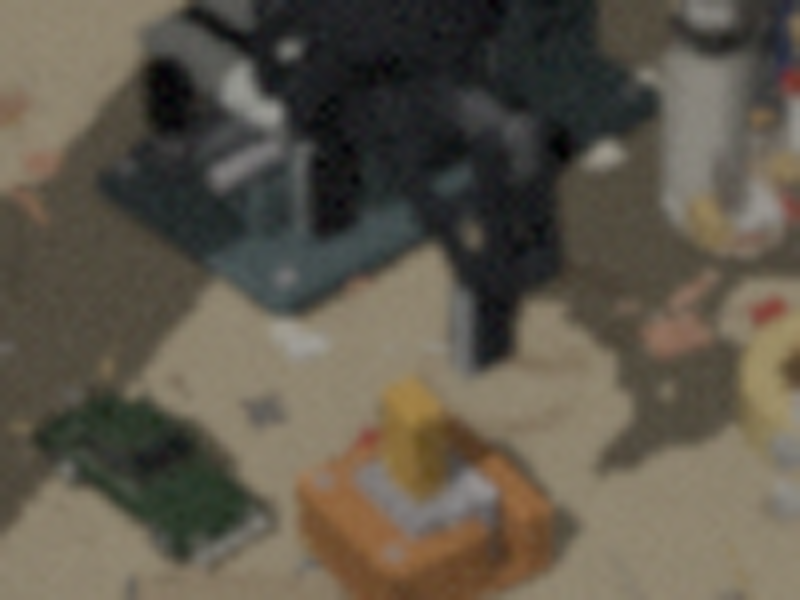

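View pics/top4.png

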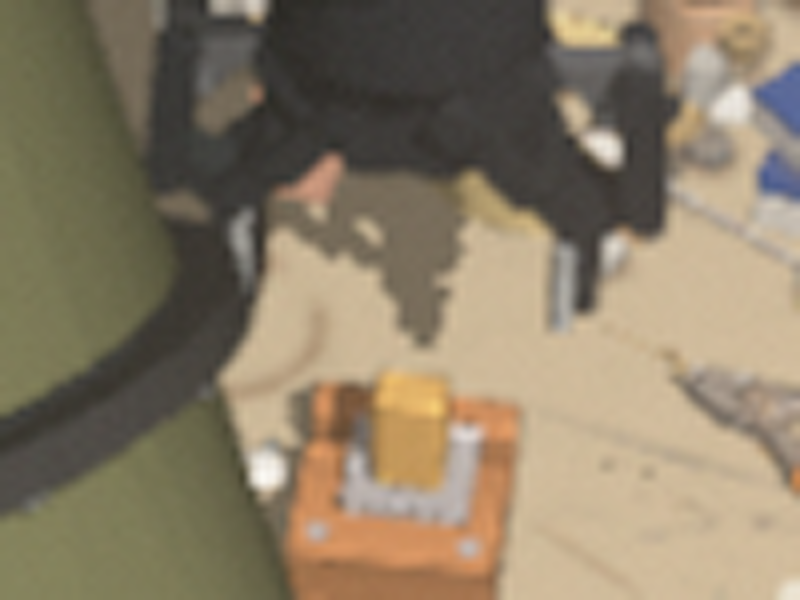

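```bash
python3 - <<'E'
from h import *
s=robot.read_state();x=s["ee_pos"];R=s["tool_rot"];gx=R[:,0];gy=-R[:,1]
for zz in(.013,):
  for lab,sy,sx in(("right in x-",-1,-1),("right in x+",-1,1),("left in x-",1,-1),("left in x+",1,1)):
    p=x+gy*sy*s["opening"]/2+gx*sx*.011+np.array([0,0,zz])
    for n,o in(("top",(221,95)),("side",(204,85))):
        u=proj(n,p);print(lab,n,u.round(1),"crop",((u-o+.5)*8-.5).round())
# grip
th=lambda c:T(c,(221,95),8); sh=lambda c:T(c,(204,85),8)
E
```

```text
right in x- top [289.1 136.9] crop [548. 338.]
right in x- side [259.2 130.7] crop [445. 369.]
right in x+ top [289.9 129.8] crop [555. 282.]
right in x+ side [266.  127.7] crop [499. 345.]
left in x- top [252.9 133.6] crop [259. 312.]
left in x- side [241.6 114.9] crop [305. 243.]
left in x+ top [254.1 126.7] crop [269. 257.]
left in x+ side [248.3 112.2] crop [358. 221.]
```

```bash
cat > m2.py <<'E'
from h import *
bias={"top":np.array([.6,-1.0]),"side":np.array([1.2,-.2])}
exec(open("m1.py").read().split("\n",1)[1].split("q=fit(tab")[0])
z=.032
src=open("m1.py").read(); i=src.index("ho=[");exec(src[i:src.index("q=fit(ho")])
g4t=lambda c:T(c,(221,95),8); g4s=lambda c:T(c,(204,85),8)
# grip top corners relative to grip centre, gauge axes; z=.078
zz=.078
gr=[("top",(.007,.011,zz),g4t((382,372))),("top",(.007,-.011,zz),g4t((450,374))),("top",(-.007,-.011,zz),g4t((447,408))),("top",(-.007,.011,zz),g4t((375,405))),
("side",(-.007,.011,zz),g4s((383,392))),("side",(-.007,-.011,zz),g4s((415,420))),("side",(.007,-.011,zz),g4s((448,402)))]
cor=lambda L:[(n,x,uv-bias[n]) for n,x,uv in L]
if __name__=="__main__":
    for L,l,q0 in((tab,"table",[.65,.06,-.19]),(ho,"holder",[.49,-.11,-.32]),(gr,"grip",[.475,-.1,-.32])):
        fit(L,q0,l+" raw");q=fit(cor(L),q0,l);k=sum(n=="top" for n,*_ in L);fit(cor(L)[:k],q,"top");fit(cor(L)[k:],q,"side");print()
E
python3 m2.py
```

```text
table raw x,y mm [656.41757587  60.93390683] yaw -10.712614682280444
[[0.8, 0.14], [0.82, 0.06], [0.8, -0.96], [0.35, -0.83], [-0.95, -0.71], [-0.9, -1.38], [-1.03, -0.37], [-0.95, -0.65]]
table x,y mm [653.18143864  62.95885325] yaw -10.681074560738997
[[0.74, 0.13], [0.83, 0.04], [0.8, -0.92], [0.27, -0.77], [-0.87, -0.67], [-0.83, -1.33], [-1.0, -0.3], [-0.9, -0.6]]
top x,y mm [652.1739454   64.84393427] yaw -10.579653860242084
[[0.04, 0.53], [0.17, 0.38], [0.17, -0.55], [-0.4, -0.34]]
side x,y mm [651.73393701  58.01531568] yaw -10.974398663559965
[[0.1, -0.01], [0.09, -0.55], [-0.17, 0.47], [-0.01, 0.04]]

holder raw x,y mm [ 492.96039315 -108.75439991] yaw -18.316002408240884
[[0.46, 0.05], [0.35, -0.77], [0.47, -0.53], [0.35, -0.47], [-1.62, -0.71], [-1.35, 1.08], [-0.47, -2.09]]
holder x,y mm [ 490.1223562  -106.58206749] yaw -18.28446263034251
[[0.44, 0.01], [0.37, -0.81], [0.48, -0.5], [0.32, -0.44], [-1.63, -0.68], [-1.38, 1.13], [-0.47, -2.07]]
top x,y mm [ 488.90503198 -105.39419587] yaw -18.66591068050713
[[0.14, 0.38], [0.07, -0.31], [-0.02, 0.01], [-0.18, -0.07]]
side x,y mm [ 489.57828517 -112.45703771] yaw -20.504575020286598
[[-0.14, -0.32], [-0.6, 1.85], [0.87, -0.86]]

grip raw x,y mm [ 473.92757021 -105.60019591] yaw -14.401912703345657
[[-0.04, -0.32], [0.45, -0.24], [0.62, -0.08], [0.57, -0.05], [-1.18, -0.85], [-0.31, -0.47], [-0.48, -0.25]]
grip x,y mm [ 471.15092993 -103.50225166] yaw -14.343149966357965
[[-0.05, -0.34], [0.45, -0.26], [0.63, -0.09], [0.56, -0.05], [-1.19, -0.82], [-0.32, -0.45], [-0.48, -0.23]]
top x,y mm [ 470.78612677 -102.42673622] yaw -15.965822587963492
[[-0.37, -0.25], [0.13, 0.02], [0.14, 0.19], [0.08, 0.03]]
side x,y mm [ 470.61906266 -106.38091356] yaw -16.23179972230923
[[-0.44, -0.43], [0.23, 0.06], [0.18, 0.35]]
```

```bash
python3 -m jog '[[-3,0,15,0],[-3,0,35,0],[-3,0,50,0],[-3,0,59,0],[-3,0,59,0]]'
python3 - <<'E'
from h import *
from arm import *
import cv2
go(471,-103,46,-108.4)
print(clear(robot.read_state()["joint_pos"]))
for n in P:
    im=robot.capture(n)[:,:,::-1]
    x=robot.read_state()["ee_pos"];c=proj(n,x).round().astype(int)
    x0,y0=max(c[0]-45,0),max(c[1]-40,0); cv2.imwrite(f"pics/{n}5.png",cv2.resize(im[y0:y0+70,x0:x0+90],None,fx=8,fy=8,interpolation=2));print(x0,y0)
E
```

```text
t: 7.38
ee_pos: [0.4711, -0.1026, 0.0458]
tool_rot: [[0.948, -0.317, -0.001], [-0.317, -0.948, 0.0], [-0.001, 0.0, -1.0]]
force: [-0.7, -0.5, 0.3]
opening: 0.0853
t7.38 tcp [ 471.1 -102.6   45.8] yaw -108.48 tool shift [ 0.   0.4 -0.2] turn -0.08 f [-0.7 -0.5  0.3] q [-16.9  37.4  40.8 120.5 -41.3  37.  -55.8] op 85.3
[0.092 0.08  0.254]
209 103
227 112
```

View pics/side5.png

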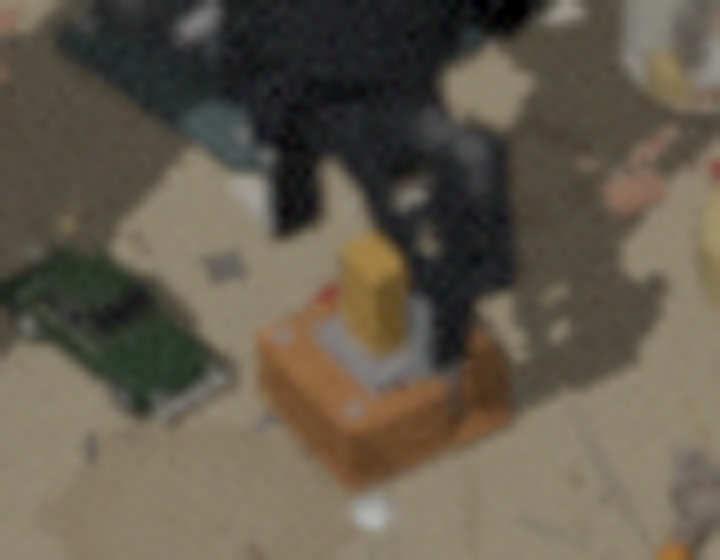

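View pics/top5.png

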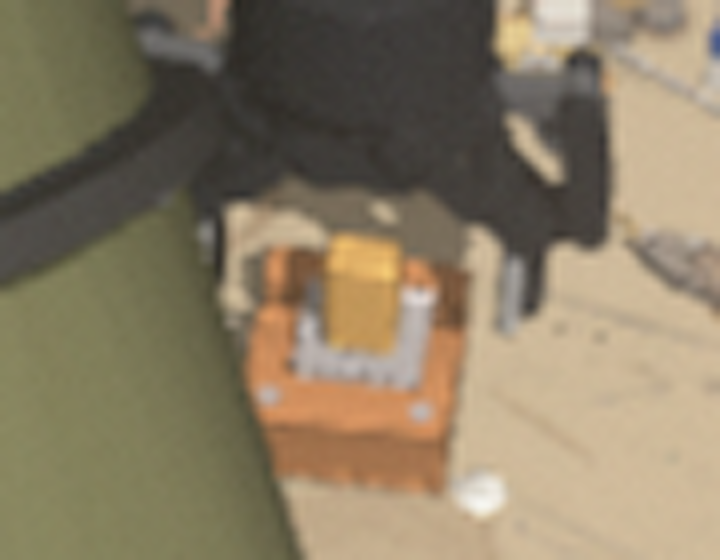

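```bash
python3 -m jog '[[0,0,0,0],[0,0,0,0],[0,0,0,0],[0,0,0,0],[0,0,0,0],[0,0,0,0]]' 1 40
```

```text
t: 8.22
ee_pos: [0.4713, -0.1027, 0.0465]
tool_rot: [[0.948, -0.317, 0.0], [-0.317, -0.948, 0.0], [0.0, -0.0, -1.0]]
force: [-2.2, 0.9, 5.1]
opening: 0.0215
```

```bash
python3 -m jog '[[0,0,-4,0],[0,0,-12,0],[0,0,-22,0],[0,0,-34,0],[0,0,-44,0],[0,0,-44,0]]'
python3 - <<'E'
from h import *
import cv2
go(471,-103,46,-108.4)
for n in P:
    im=robot.capture(n)[:,:,::-1]
    x=robot.read_state()["ee_pos"];c=proj(n,x).round().astype(int)
    x0,y0=max(c[0]-45,0),max(c[1]-30,0); cv2.imwrite(f"pics/{n}6.png",cv2.resize(im[y0:y0+70,x0:x0+90],None,fx=8,fy=8,interpolation=2));print(x0,y0)
E
```

```text
t: 8.98
ee_pos: [0.4717, -0.1028, 0.0912]
tool_rot: [[0.948, -0.317, 0.002], [-0.317, -0.948, -0.0], [0.002, -0.0, -1.0]]
force: [-0.3, -0.1, -1.5]
opening: 0.0212
t8.97 tcp [ 471.7 -102.8   91.2] yaw -108.47 tool shift [-0.7  0.5 45.2] turn -0.07 f [-0.3 -0.1 -1.5] q [-20.4  34.   45.8 118.1 -36.2  42.7 -60.1] op 21.2
208 100
227 111
```

View pics/side6.png

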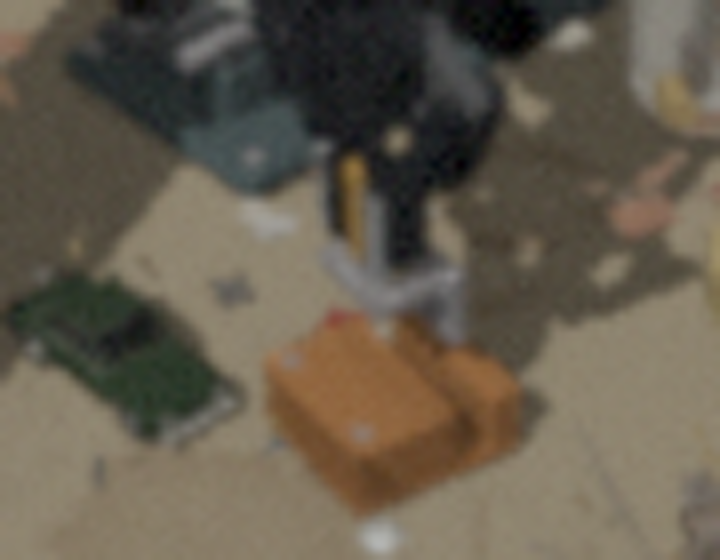

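View pics/top6.png

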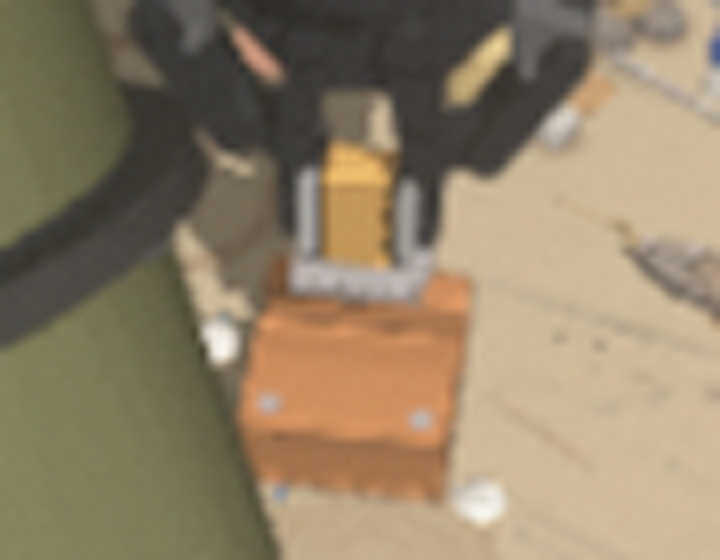

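```bash
python3 - <<'E'
from h import *
import cv2
q={"top":[.65536,.06293,np.radians(-10.58)],"side":[.65482,.05563,np.radians(-11.06)]}
a=np.linspace(0,2*np.pi,200)
for n,f,(x0,y0,w,h) in(("top","pics/top0.png",(165,60,75,70)),("side","pics/side0.png",(215,58,75,60))):
    im=cv2.imread(f);S=9
    c=cv2.resize(im[y0:y0+h,x0:x0+w],None,fx=S,fy=S,interpolation=2)
    def dr(pts,col):
        u=(proj(n,W(q[n],pts))-[x0,y0]+.5)*S-.5
        cv2.polylines(c,[np.round(u).astype(int)],False,col,1)
    z=.072;dr([(0,.056,z),(0,-.056,z),(-.07,-.056,z),(-.07,.056,z),(0,.056,z)],(0,255,0))
    for X,col in((.0115,(255,0,0)),(.021,(0,255,255))):
        dr(np.stack([X+0*a,.05*np.cos(a),.068+.05*np.sin(a)],1),col)
    cv2.imwrite(f"pics/ov_{n}.png",c[:600])
E
```

```text
(no output)
```

View pics/ov_top.png

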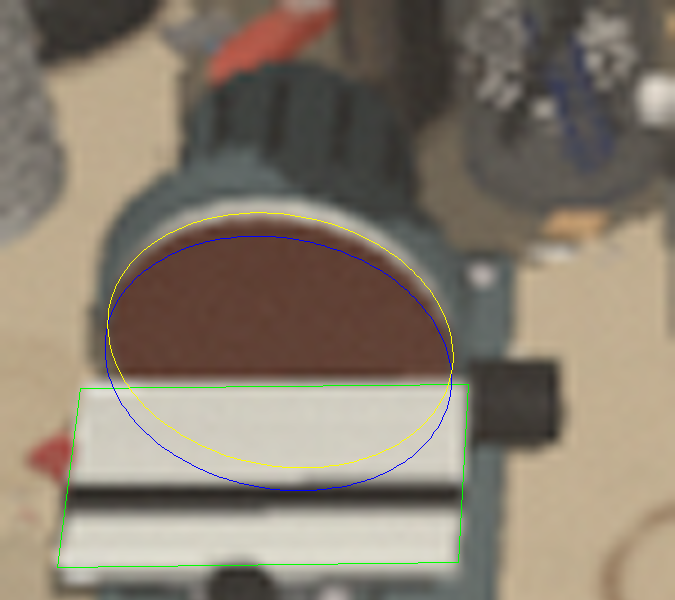

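View pics/ov_side.png

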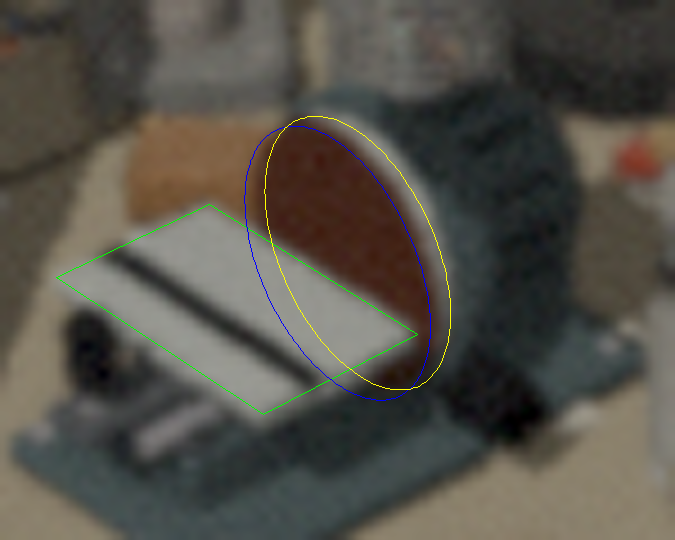

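```bash
python3 - <<'E'
from h import *
for n,uv in(("top",(245,100)),("top",(225,80)),("top",(235,175))):print(uv,ray(n,uv,0).round(3))
go(515,-60,110);go(580,0,150,-105);go(643,65,150,-100.8)
from arm import *
sim(robot.read_state()["joint_pos"],[(515,-60,110,-106),(580,0,150,-104),(643,65,150,-100.8),(643,65,90,-100.8)])
E
```

```text
(245, 100) [ 0.713 -0.076 -0.   ]
(225, 80) [ 0.806 -0.033  0.   ]
(235, 175) [ 0.456 -0.005  0.   ]
t9.07 tcp [ 471.2 -102.5   90.3] yaw -108.47 tool shift [ 28.1 -54.2 -19.7] turn 0.00 f [ 0.5 -0.  -2. ] q [-20.3  34.   45.7 118.1 -36.3  42.7 -60.1] op 21.3
t9.07 tcp [ 471.2 -102.5   90.3] yaw -108.47 tool shift [  70.7 -131.7  -59.7] turn -3.47 f [ 0.5 -0.  -2. ] q [-20.3  34.   45.7 118.1 -36.3  42.7 -60.1] op 21.3
t9.07 tcp [ 471.2 -102.5   90.3] yaw -108.47 tool shift [ 109.9 -213.3  -59.6] turn -7.67 f [ 0.5 -0.  -2. ] q [-20.3  34.   45.7 118.1 -36.3  42.7 -60.1] op 21.3
[ 515.  -60.  110. -106.] [-25.7  35.2  46.8 111.7 -34.4  48.1 -66. ] elbow [0.3   0.144 0.672] clr [0.126 0.101 0.222] worst 0.068
[ 580.    0.  150. -104.] [-31.   37.2  48.2  99.9 -32.2  57.7 -74.7] elbow [0.299 0.18  0.66 ] clr [0.155 0.15  0.254] worst 0.068
[ 643.    65.   150.  -100.8] [-33.   42.1  46.4  89.3 -33.   63.  -79.4] elbow [0.325 0.211 0.628] clr [0.183 0.206 0.327] worst 0.068
[ 643.    65.    90.  -100.8] [-31.8  45.5  43.9  92.9 -36.2  56.7 -76.7] elbow [0.35  0.217 0.605] clr [0.193 0.221 0.356] worst 0.068
```

```bash
python3 -m jog '[[15,-25,-10,-1],[28,-54,-20,-2],[48,-90,-40,-3],[71,-132,-60,-4],[90,-170,-60,-6],[105,-205,-60,-7.7],[110,-213,-60,-7.7],[110,-213,-60,-7.7]]'; python3 rec.py
python3 - <<'E'
from h import *
import cv2
go(643,65,126,-100.8)
for n in P:
    im=robot.capture(n)[:,:,::-1]
    x=robot.read_state()["ee_pos"];c=proj(n,x).round().astype(int)
    x0,y0=max(c[0]-45,0),max(c[1]-20,0); cv2.imwrite(f"pics/{n}7.png",cv2.resize(im[y0:y0+70,x0:x0+90],None,fx=8,fy=8,interpolation=2));print(x0,y0)
E
```

```text
t: 10.07
ee_pos: [0.6427, 0.0642, 0.1494]
tool_rot: [[0.982, -0.187, -0.001], [-0.187, -0.982, -0.001], [-0.001, 0.001, -1.0]]
force: [-0.7, -0.6, -1.8]
opening: 0.0215
t10.07 tcp [642.7  64.2 149.4] yaw -100.79 tool shift [ 0.2 -0.9 23.4] turn 0.01 f [-0.7 -0.6 -1.8] q [-33.   42.1  46.5  89.4 -33.   63.1 -79.3] op 21.5
199 46
146 63
```

View pics/side7.png

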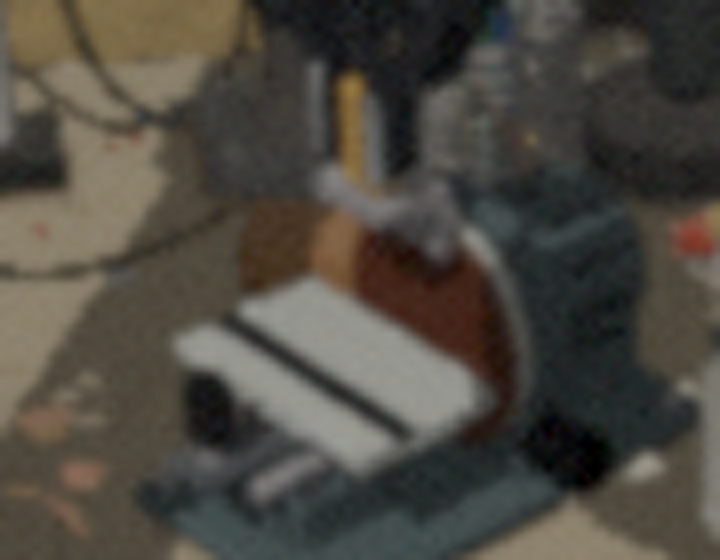

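View pics/top7.png

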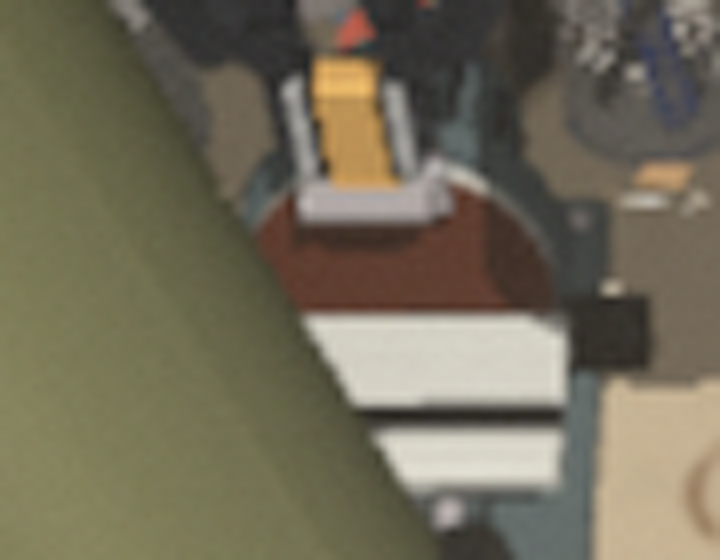

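```bash
python3 - <<'E'
from h import *
import cv2
for n,(x0,y0,w,h) in(("top",(178,78,45,35)),("side",(234,62,45,35))):
    im=robot.capture(n)[:,:,::-1]
    cv2.imwrite(f"pics/{n}8.png",cv2.resize(im[y0:y0+h,x0:x0+w],None,fx=16,fy=16,interpolation=2))
print(robot.read_state()["ee_pos"])
E
```

```text
[0.64237134 0.06296025 0.15044206]
```

View pics/top8.png

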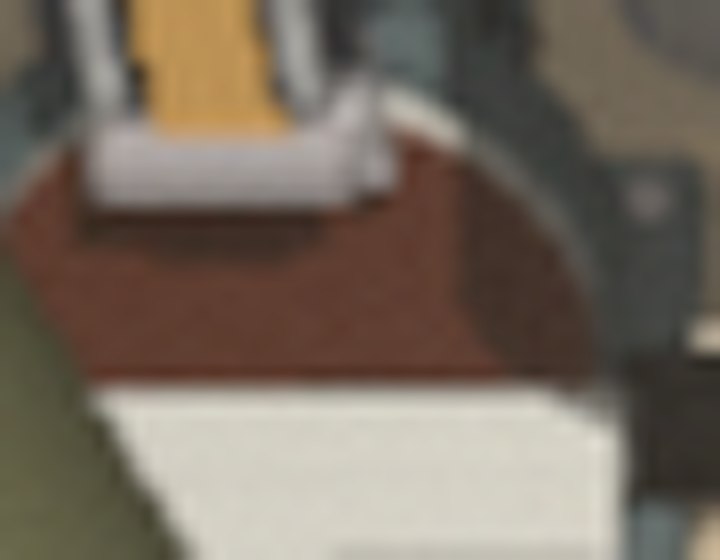

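View pics/side8.png

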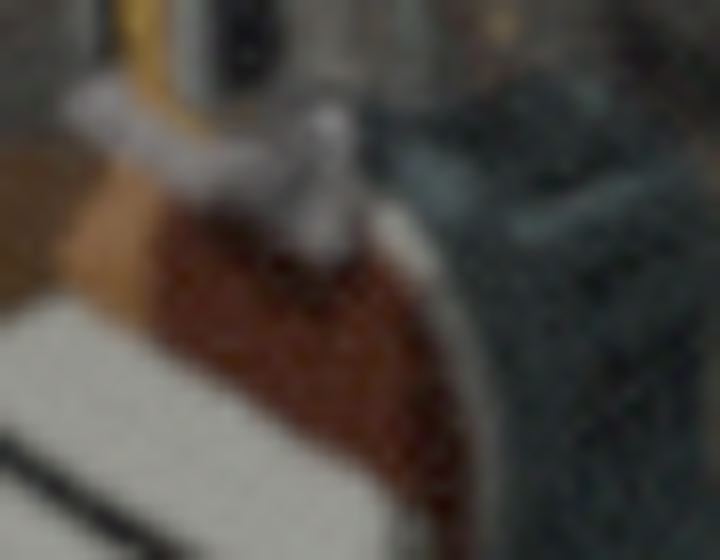

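```bash
python3 - <<'E'
from h import *
t8=lambda c:T(c,(178,78),16);s8=lambda c:T(c,(234,62),16);s7=lambda c:T(c,(199,46),8);t7=lambda c:T(c,(146,63),8)
bias={"top":np.array([.6,-1.0]),"side":np.array([1.2,-.2])}
cor=lambda L:[(n,x,uv-bias[n]) for n,x,uv in L]
z=.136
G=[("top",(-.033,.02,z),t8((90,208))),("top",(-.033,-.02,z),t8((347,208))),("top",(.003,-.02,z-.024),t8((397,190))),
("side",(-.033,.02,z),s8((65,118))),("side",(-.033,-.02,z),s8((203,205))),("side",(.003,-.02,z-.024),s8((352,255)))]
z=.072
Tb=[("top",(0,-.056,z),t7((571,316))),("top",(-.07,-.056,z),t7((558,482))),("side",(0,.056,z),s7((310,276))),("side",(0,-.056,z),s7((496,388))),("side",(-.07,-.056,z),s7((360,462))),("side",(-.07,.056,z),s7((172,343)))]
x=robot.read_state()["ee_pos"];R=robot.read_state()["tool_rot"]
for lab,sel in(("both",("top","side")),("top",("top",)),("side",("side",))):
    g=fit(cor([o for o in G if o[0] in sel]),[.66,.06,-.19],lab+" gauge");
    t=fit(cor([o for o in Tb if o[0] in sel]),[.655,.06,-.19],lab+" table");
    c,s=np.cos(t[2]),np.sin(t[2]);d=(g-t)[:2]*1000
    print("gauge in table frame",c*d[0]+s*d[1],-s*d[0]+c*d[1],"gauge from tcp tool frame",R.T@(np.r_[g[:2],0]-np.r_[x[:2],0])*1000)
E
```

```text
both gauge x,y mm [659.40126942  59.00591864] yaw -13.82205690585201
[[0.39, -0.39], [0.6, 0.09], [0.42, -1.57], [-0.5, -0.27], [-1.12, -0.32], [-0.88, -0.41]]
both table x,y mm [652.46568146  62.13616526] yaw -11.045701430749276
[[0.66, -0.03], [0.92, -0.89], [-0.35, -0.41], [-0.59, 0.03], [-0.74, -0.37], [-0.1, -0.64]]
gauge in table frame 7.406833887619253 -1.7434551659547266 gauge from tcp tool frame [ 1.74706679e+01  6.56466021e-01 -5.29712795e-03]
top gauge x,y mm [657.63582441  60.0323002 ] yaw -14.741774447242012
[[-0.15, 0.07], [0.04, 0.73], [0.11, -0.95]]
top table x,y mm [651.62516362  63.95734087] yaw -11.537784923666388
[[-0.0, 0.43], [0.0, -0.4]]
gauge in table frame 6.674267022573728 -2.6435103859831552 gauge from tcp tool frame [ 1.55427491e+01 -1.68719663e-02 -4.94047393e-03]
side gauge x,y mm [659.38019304  56.29106963] yaw -12.466012734541815
[[0.22, 0.17], [-0.14, 0.02], [-0.08, -0.19]]
side table x,y mm [651.87798451  60.31402223] yaw -10.179727351058785
[[-0.23, -0.05], [-0.04, 0.21], [0.05, -0.03], [0.22, -0.12]]
gauge in table frame 8.095112840824608 -2.6337100475525785 gauge from tcp tool frame [ 1.79642913e+01  3.32614475e+00 -4.44133801e-03]
```

```bash
python3 -m jog '[[0,0,15,0],[0,0,30,0],[0,0,38,0],[0,0,42,0],[0,0,44,0],[0,0,44,0]]'
```

```text
t: 11.02
ee_pos: [0.6432, 0.0644, 0.1064]
tool_rot: [[0.982, -0.187, 0.0], [-0.187, -0.982, -0.0], [0.0, 0.0, -1.0]]
force: [-0.4, 0.0, -1.7]
opening: 0.0211
```

```bash
python3 -m jog '[[0,0,2,0],[0,0,4,0],[0,0,6,0],[0,0,6,0]]'
```

```text
t: 11.52
ee_pos: [0.6429, 0.0644, 0.1001]
tool_rot: [[0.982, -0.187, -0.0], [-0.187, -0.982, -0.0], [-0.0, 0.0, -1.0]]
force: [0.2, -0.1, -1.2]
opening: 0.0211
```

```bash
python3 -m jog '[[0,0,3,0],[0,0,6,0],[0,0,9,0],[0,0,11,0],[0,0,11,0]]'; python3 -m jog '[[0,0,1,0],[0,0,2,0],[0,0,2,0]]'
```

```text
t: 12.15
ee_pos: [0.643, 0.0644, 0.0891]
tool_rot: [[0.982, -0.187, -0.0], [-0.187, -0.982, -0.0], [-0.0, 0.0, -1.0]]
force: [-0.6, -0.7, -1.3]
opening: 0.0211
t: 12.52
ee_pos: [0.643, 0.0645, 0.0872]
tool_rot: [[0.982, -0.187, -0.0], [-0.187, -0.982, -0.0], [-0.0, 0.0, -1.0]]
force: [-0.1, 0.8, -1.1]
opening: 0.0212
```

```bash
python3 -m jog '[[0,0,0.6,0],[0,0,0.6,0]]'; python3 -m jog '[[0,0,0.6,0],[0,0,0.6,0]]';
```

```text
t: 12.78
ee_pos: [0.6431, 0.0644, 0.0867]
tool_rot: [[0.982, -0.187, -0.0], [-0.187, -0.982, -0.0], [0.0, 0.0, -1.0]]
force: [0.4, 0.7, -1.6]
opening: 0.0214
t: 13.02
ee_pos: [0.6431, 0.0644, 0.0866]
tool_rot: [[0.982, -0.187, 0.0], [-0.187, -0.982, 0.0], [0.0, -0.0, -1.0]]
force: [-2.6, -0.5, 4.0]
opening: 0.0214
```

```bash
python3 -m jog '[[0,0,-0.3,0],[0,0,-0.3,0],[0,0,-0.3,0],[0,0,-0.3,0]]' 0.4 40; python3 - <<'E'
from h import *
import cv2
for n,(x0,y0,w,h) in(("top",(160,70,80,60)),("side",(215,55,80,60))):
    im=robot.capture(n)[:,:,::-1]
    cv2.imwrite(f"pics/{n}9.png",cv2.resize(im[y0:y0+h,x0:x0+w],None,fx=9,fy=9,interpolation=2))
E
```

```text
t: 13.52
ee_pos: [0.6431, 0.0644, 0.0863]
tool_rot: [[0.982, -0.187, -0.0], [-0.187, -0.982, -0.0], [-0.0, 0.0, -1.0]]
force: [0.9, 0.5, -0.3]
opening: 0.0512
```

View pics/top9.png

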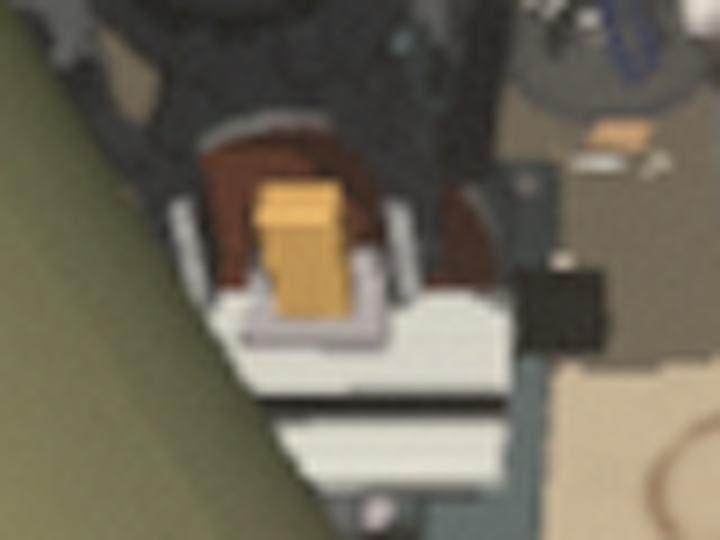

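View pics/side9.png

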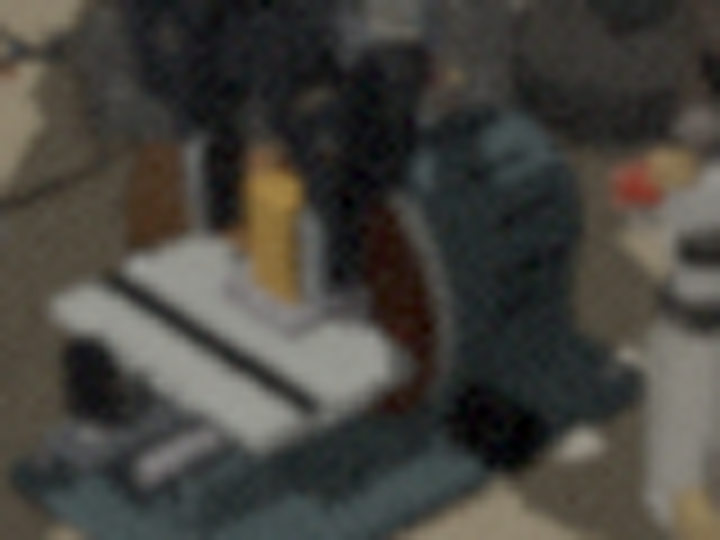

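```bash
python3 -m jog '[[0,0,-15,0],[0,0,-35,0],[0,0,-60,0],[-30,0,-65,0],[-60,0,-65,0],[-88,0,-60,0],[-88,0,-55,0],[-88,0,-55,0]]'; python3 rec.py; python3 - <<'E'
from h import *
import cv2
go(556.3,81,95,-100.8)
q=[.6525,.0622,np.radians(-10.8)]
bias={"top":np.array([.6,-1.0]),"side":np.array([1.2,-.2])}
for n,(x0,y0,w,h) in(("top",(160,70,80,60)),("side",(205,55,80,60))):
    im=robot.capture(n)[:,:,::-1]
    c=cv2.resize(im[y0:y0+h,x0:x0+w],None,fx=9,fy=9,interpolation=2)
    a=np.linspace(0,6.3,40)
    for z in(.066,.095):
        u=(proj(n,W(q,np.stack([-.098+.009*np.cos(a),.009*np.sin(a),z+0*a],1)))+bias[n]-[x0,y0]+.5)*9-.5
        cv2.polylines(c,[u.round().astype(int)],False,(0,255,0),1)
    cv2.imwrite(f"pics/{n}10.png",c)
E
```

```text
t: 14.62
ee_pos: [0.5575, 0.081, 0.1423]
tool_rot: [[0.982, -0.187, 0.002], [-0.187, -0.982, 0.0], [0.001, -0.001, -1.0]]
force: [-0.2, 0.6, 0.0]
opening: 0.051
t14.62 tcp [557.5  81.  142.3] yaw -100.77 tool shift [-1.3  0.2 47.3] turn 0.03 f [-0.2  0.6  0. ] q [-39.9  36.3  48.2 103.1 -32.4  55.4 -78.9] op 51.0
```

View pics/top10.png

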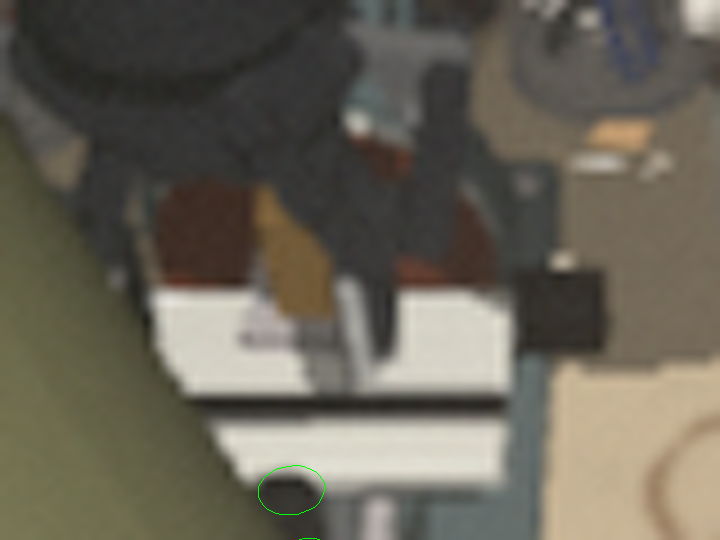

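View pics/side10.png

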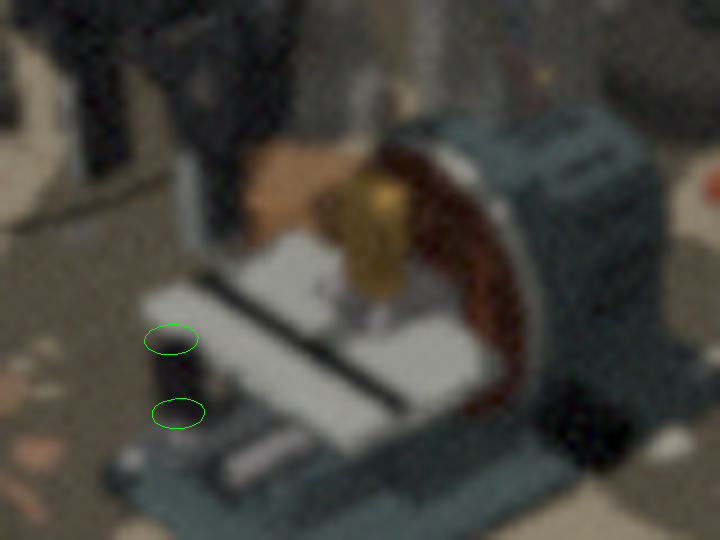

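```bash
python3 -m jog '[[-0.5,0,15,0],[-0.5,0,35,0],[-0.5,0,55,0],[-0.5,0,68,0],[-0.5,0,73,0],[-0.5,0,73,0]]'; python3 -m jog '[[0,0,0,0],[0,0,0,0],[0,0,0,0],[0,0,0,0],[0,0,0,0]]' 1 40
python3 - <<'E'
from h import *
go(556.3,81,68,-100.8)
E
```

```text
t: 15.48
ee_pos: [0.5562, 0.0808, 0.0682]
tool_rot: [[0.982, -0.187, -0.0], [-0.187, -0.982, -0.0], [-0.0, 0.0, -1.0]]
force: [-0.0, 0.1, -0.5]
opening: 0.0512
t: 16.1
ee_pos: [0.5566, 0.0815, 0.0691]
tool_rot: [[0.982, -0.187, 0.001], [-0.187, -0.982, 0.001], [0.001, -0.001, -1.0]]
force: [-0.3, 3.3, 6.0]
opening: 0.0164
t16.10 tcp [556.6  81.5  69.1] yaw -100.76 tool shift [-0.2  0.5  1.1] turn 0.04 f [-0.3  3.3  6. ] q [-36.9  40.9  43.3 107.5 -38.   46.9 -74.1] op 16.4
```

```bash
cat > f.py <<'E'
from h import *
s=robot.read_state();R=s["tool_rot"]
print("t%.2f"%s["t"],"F tool axes",np.round(R.T@s["force"],2),"tcp along table x %.2f"%(1000*(s["ee_pos"]@np.array([.982,-.188,0]))), "z %.1f"%(1e3*s["ee_pos"][2]))
E
python3 f.py; python3 -m jog '[[0.5,0,0,0],[1,0,0,0],[1.5,0,0,0],[2,0,0,0]]'|sed -n 4p;python3 f.py;python3 -m jog '[[0.5,0,0,0],[1,0,0,0],[1.5,0,0,0],[2,0,0,0]]'|sed -n 4p;python3 f.py
```

```text
t16.10 F tool axes [-0.87 -3.16 -5.96] tcp along table x 531.25 z 69.1
force: [-4.9, 2.5, 11.8]
t16.60 F tool axes [ -5.29  -1.57 -11.76] tcp along table x 531.72 z 69.1
force: [-5.6, 3.1, 10.6]
t17.10 F tool axes [ -6.08  -2.03 -10.59] tcp along table x 533.71 z 69.1
```

```bash
for i in 1 2 ; do python3 -m jog '[[0.4,0,0,0],[0.8,0,0,0],[1.2,0,0,0]]'|sed -n 4p;python3 f.py;done
python3 - <<'E'
from h import *
import cv2
for n,(x0,y0,w,h) in(("top",(160,70,80,60)),("side",(205,55,80,60))):
    im=robot.capture(n)[:,:,::-1]
    c=cv2.resize(im[y0:y0+h,x0:x0+w],None,fx=9,fy=9,interpolation=2)
    cv2.imwrite(f"pics/{n}11.png",c)
E
```

```text
force: [-6.0, 4.1, 10.5]
t17.48 F tool axes [ -6.67  -2.95 -10.48] tcp along table x 534.88 z 69.0
force: [-5.2, 2.7, 10.7]
t17.85 F tool axes [ -5.66  -1.74 -10.68] tcp along table x 536.07 z 69.0
```

View pics/top11.png

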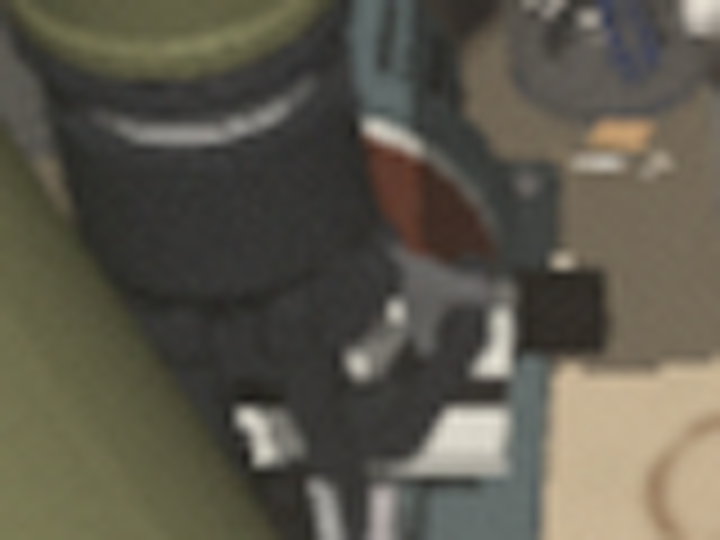

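View pics/side11.png

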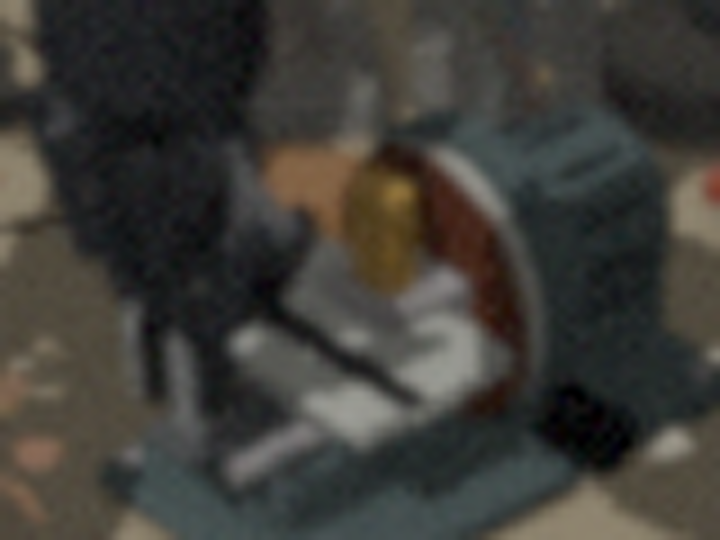

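```bash
for i in 1 2 ; do python3 -m jog '[[0.3,0,0,0],[0.6,0,0,0],[0.8,0,0,0],[0.8,0,0,0]]'|sed -n 4p;python3 f.py;done
```

```text
force: [-6.2, 2.5, 11.0]
t18.45 F tool axes [ -6.54  -1.32 -10.96] tcp along table x 536.79 z 69.0
force: [-6.5, 3.2, 12.0]
t18.95 F tool axes [ -6.99  -1.96 -12.  ] tcp along table x 537.38 z 69.1
```

```bash
python3 -m jog '[[0.3,0,0,0],[0.6,0,0,0],[0.8,0,0,0],[0.8,0,0,0]]'|sed -n 4p;python3 f.py
```

```text
force: [-6.8, 1.8, 11.9]
t19.45 F tool axes [ -7.01  -0.54 -11.88] tcp along table x 538.13 z 69.0
```

```bash
python3 -m jog '[[0.3,0,0,0],[0.6,0,0,0],[0.8,0,0,0],[0.8,0,0,0]]'|sed -n 4p;python3 f.py
```

```text
force: [-6.8, 2.7, 11.9]
t19.95 F tool axes [ -7.2   -1.42 -11.92] tcp along table x 538.88 z 69.0
```

```bash
python3 -m jog '[[0.3,0,0,0],[0.5,0,0,0],[0.5,0,0,0]]'|sed -n 4p;python3 f.py
```

```text
force: [-6.9, 3.0, 11.2]
t20.32 F tool axes [ -7.41  -1.68 -11.21] tcp along table x 539.37 z 69.0
```

```bash
python3 -m jog '[[0.3,0,0,0],[0.5,0,0,0],[0.5,0,0,0]]'|sed -n 4p;python3 f.py
```

```text
force: [-6.4, 3.0, 12.1]
t20.70 F tool axes [ -6.93  -1.81 -12.05] tcp along table x 539.88 z 69.0
```

```bash
python3 -m jog '[[0.3,0,0,0],[0.5,0,0,0],[0.5,0,0,0]]'|sed -n 4p;python3 f.py
```

```text
force: [-6.1, 3.0, 12.1]
t21.07 F tool axes [ -6.54  -1.81 -12.12] tcp along table x 540.39 z 69.1
```

```bash
python3 -m jog '[[0.3,0,0,0],[0.5,0,0,0],[0.5,0,0,0]]'|sed -n 4p;python3 f.py
```

```text
force: [-7.1, 3.6, 11.4]
t21.45 F tool axes [ -7.69  -2.18 -11.34] tcp along table x 540.83 z 69.0
```

```bash
python3 -m jog '[[0.3,0,0,0],[0.5,0,0,0],[0.5,0,0,0]]'|sed -n 4p;python3 f.py
```

```text
force: [-7.0, 3.3, 12.2]
t21.82 F tool axes [ -7.56  -1.91 -12.2 ] tcp along table x 541.34 z 69.0
```

```bash
python3 -m jog '[[0.3,0,0,0],[0.5,0,0,0],[0.5,0,0,0]]'|sed -n 4p;python3 f.py
```

```text
force: [-7.7, 2.3, 12.8]
t22.20 F tool axes [ -8.06  -0.86 -12.74] tcp along table x 541.83 z 69.0
```

```bash
python3 -m jog '[[0.3,0,0,0],[0.5,0,0,0],[0.5,0,0,0]]'|sed -n 4p;python3 f.py
```

```text
force: [-7.6, 3.4, 13.9]
t22.57 F tool axes [ -8.17  -1.99 -13.85] tcp along table x 541.96 z 69.0
```

```bash
python3 -m jog '[[0.2,0,0,0],[0.4,0,0,0],[0.4,0,0,0]]'|sed -n 4p;python3 f.py
```

```text
force: [-9.9, 4.2, 15.0]
t22.95 F tool axes [-10.56  -2.26 -14.95] tcp along table x 541.97 z 69.0
```

```bash
python3 -m jog '[[0.1,0,0,0],[0.2,0,0,0],[0.2,0,0,0]]'|sed -n 4p;python3 f.py; python3 - <<'E'
from h import *
import cv2
n="side";im=robot.capture(n)[:,:,::-1];x0,y0,w,h=(225,60,60,50)
cv2.imwrite("pics/side12.png",cv2.resize(im[y0:y0+h,x0:x0+w],None,fx=12,fy=12,interpolation=2))
E
```

```text
force: [-10.9, 3.8, 14.5]
t23.32 F tool axes [-11.53  -1.72 -14.44] tcp along table x 541.99 z 69.0
```

View pics/side12.png

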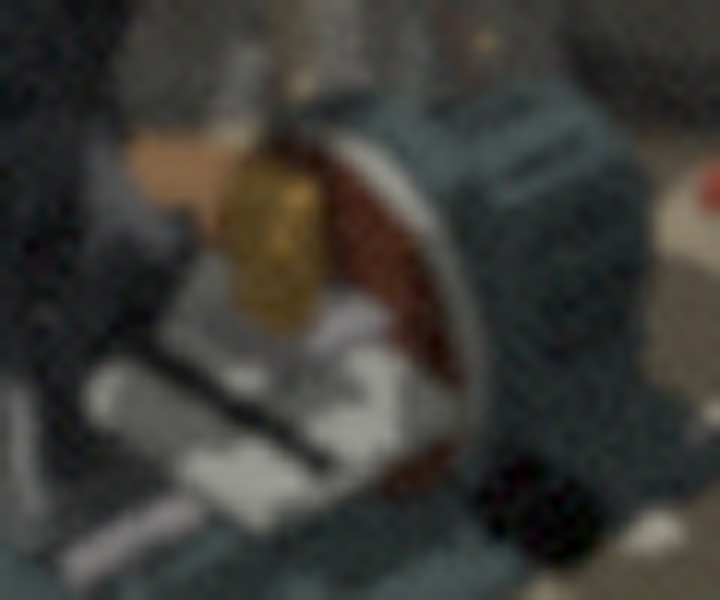

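```bash
python3 -m jog '[[-0.7,0,0,0],[-1.4,0,0,0],[-2,0,0,0],[-2.6,0,0,0],[-2.6,0,0,0]]'|sed -n 4p;python3 f.py
```

```text
force: [-1.7, 1.7, 5.7]
t24.00 F tool axes [-2.04 -1.4  -5.67] tcp along table x 541.97 z 69.1
```

```bash
python3 -m jog '[[0,0,0,0],[0,0,0,0],[0,0,0,0],[0,0,-15,0],[0,0,-40,0],[0,0,-70,0],[0,0,-80,0],[0,0,-80,0]]' 0.4;python3 f.py; python3 - <<'E'
from h import *
import cv2
go(649.4,63.2,150,-100.8)
for n,(x0,y0,w,h) in(("top",(165,75,60,50)),("side",(225,60,60,50))):
    im=robot.capture(n)[:,:,::-1]
    cv2.imwrite(f"pics/{n}13.png",cv2.resize(im[y0:y0+h,x0:x0+w],None,fx=12,fy=12,interpolation=2))
E
```

```text
t: 25.0
ee_pos: [0.5673, 0.079, 0.149]
tool_rot: [[0.982, -0.187, 0.001], [-0.187, -0.982, 0.0], [0.001, -0.001, -1.0]]
force: [-0.1, -0.4, -0.5]
opening: 0.0511
t25.00 F tool axes [-0.03  0.46  0.51] tcp along table x 542.24 z 149.0
t25.00 tcp [567.3  79.  149. ] yaw -100.78 tool shift [83.6  0.2 -0.9] turn 0.02 f [-0.1 -0.4 -0.5] q [-39.3  36.6  48.3 101.2 -32.1  56.9 -79.2] op 51.1
```

View pics/side13.png

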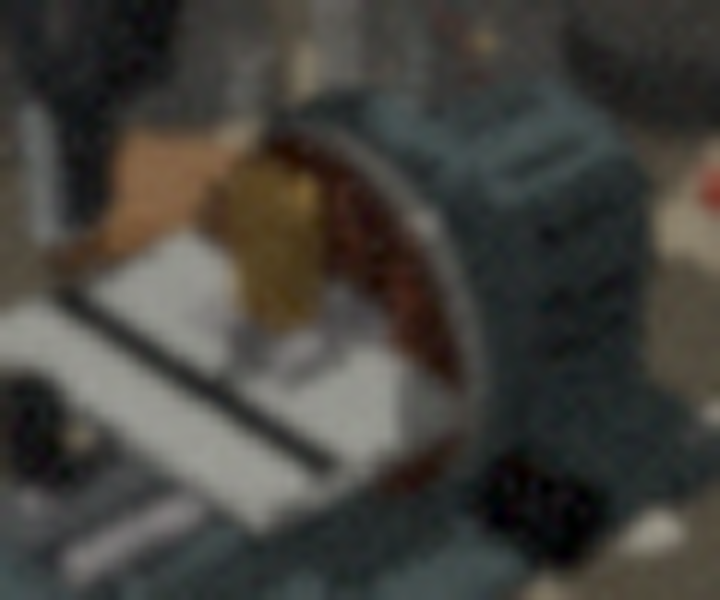

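View pics/top13.png

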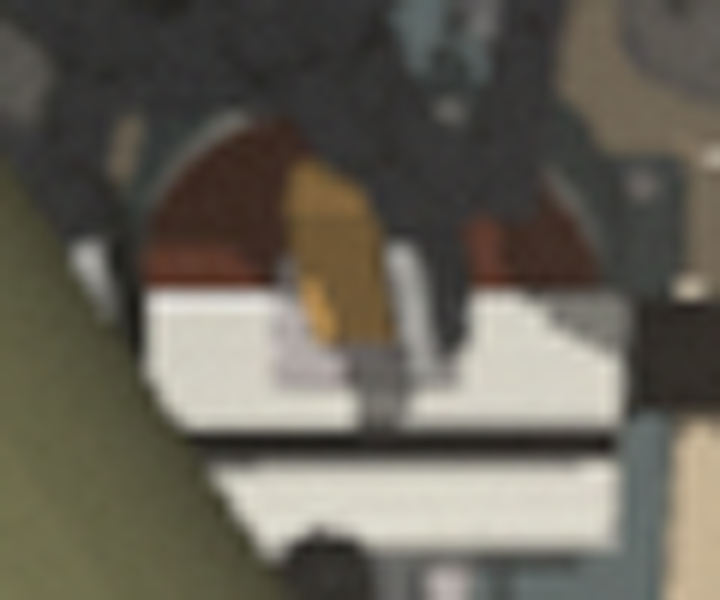

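```bash
python3 -m jog '[[25,0,-2,0],[55,0,-2,0],[78,0,-2,0],[83.6,0,-2,0],[83.6,0,10,0],[83.6,0,35,0],[83.6,0,52,0],[83.6,0,61,0],[83.6,0,62,0],[83.6,0,62,0]]';python3 f.py; python3 - <<'E'
from h import *
import cv2
go(649.4,63.2,87,-100.8)
for n,(x0,y0,w,h) in(("top",(165,65,60,50)),("side",(225,60,60,50))):
    im=robot.capture(n)[:,:,::-1]
    cv2.imwrite(f"pics/{n}14.png",cv2.resize(im[y0:y0+h,x0:x0+w],None,fx=12,fy=12,interpolation=2))
E
```

```text
t: 26.35
ee_pos: [0.6495, 0.0632, 0.0869]
tool_rot: [[0.982, -0.187, 0.001], [-0.187, -0.982, -0.0], [0.001, -0.0, -1.0]]
force: [0.8, 0.4, -0.1]
opening: 0.0513
t26.35 F tool axes [ 0.66 -0.54  0.08] tcp along table x 625.90 z 86.9
t26.35 tcp [649.5  63.2  86.9] yaw -100.79 tool shift [-0.1 -0.  -0.1] turn 0.01 f [ 0.8  0.4 -0.1] q [-31.3  46.   43.8  92.2 -36.5  56.9 -76.5] op 51.3
```

View pics/side14.png

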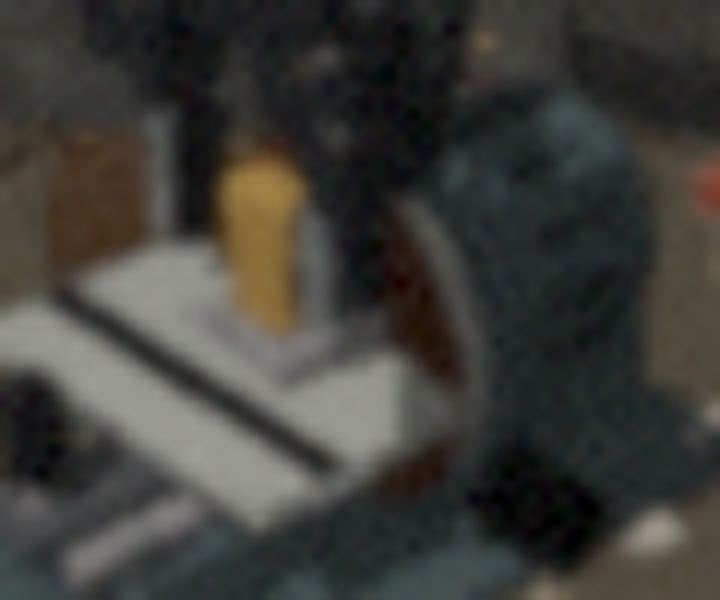

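View pics/top14.png

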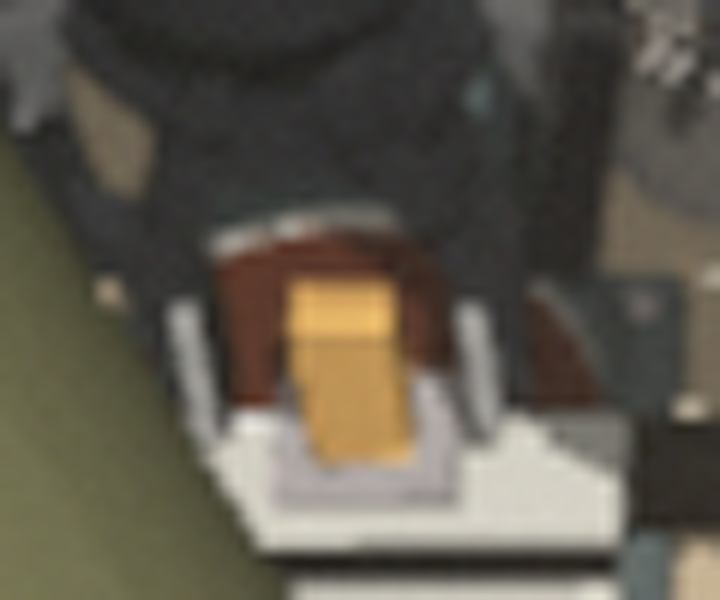

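```bash
python3 -m jog '[[0,0,0,0],[0,0,0,0],[0,0,0,0],[0,0,0,0],[0,0,0,0]]' 1 40;python3 f.py; python3 -m jog '[[0,0,-0.5,0],[0,0,-1.5,0],[0,0,-2.5,0],[0,0,-3.5,0]]';python3 f.py;  python3 -m jog '[[0,0,-1,0],[0,0,-2,0],[0,0,-3,0],[0,0,-4,0]]';python3 f.py;
```

```text
t: 27.08
ee_pos: [0.6493, 0.0632, 0.0868]
tool_rot: [[0.982, -0.187, 0.001], [-0.187, -0.982, 0.0], [0.001, -0.0, -1.0]]
force: [-2.2, 0.3, 5.5]
opening: 0.0214
t27.07 F tool axes [-2.2   0.16 -5.54] tcp along table x 625.75 z 86.8
t: 27.58
ee_pos: [0.6493, 0.0634, 0.0897]
tool_rot: [[0.982, -0.187, 0.0], [-0.187, -0.982, -0.0], [0.0, 0.0, -1.0]]
force: [2.7, -0.5, -3.0]
opening: 0.0216
t27.57 F tool axes [ 2.78 -0.04  2.97] tcp along table x 625.70 z 89.7
t: 28.08
ee_pos: [0.6493, 0.0633, 0.094]
tool_rot: [[0.982, -0.187, 0.0], [-0.187, -0.982, -0.0], [0.0, 0.0, -1.0]]
force: [2.0, -0.8, -3.5]
opening: 0.0214
t28.07 F tool axes [2.06 0.37 3.51] tcp along table x 625.68 z 94.0
```

```bash
python3 -m jog '[[0.3,0,-0.8,0],[0.5,0,-1.6,0],[0.5,0,-2.4,0],[0.5,0,-3.2,0]]'|sed -n 4p;python3 f.py
```

```text
force: [1.0, -1.0, -4.5]
t28.57 F tool axes [1.14 0.77 4.53] tcp along table x 625.73 z 96.9
```

```bash
python3 -m jog '[[0,0,-0.8,0],[0,0,-1.6,0],[0,0,-2.4,0],[0,0,-3.2,0]]'|sed -n 4p;python3 f.py
```

```text
force: [0.6, -0.6, -5.6]
t29.07 F tool axes [0.74 0.44 5.64] tcp along table x 625.77 z 100.1
```

```bash
python3 -m jog '[[0,0,-3,0],[0,0,-6,0],[0,0,-10,0],[0,0,-18,0],[0,0,-30,0],[0,0,-45,0],[0,0,-50,0],[0,0,-50,0]]';python3 f.py; python3 - <<'E'
from h import *
import cv2
go(580,0,150,-104);go(515,-60,110,-108.5);go(471.3,-102.7,94,-108.5)
for n,(x0,y0,w,h) in(("top",(165,65,60,50)),("side",(225,50,60,50))):
    im=robot.capture(n)[:,:,::-1]
    cv2.imwrite(f"pics/{n}15.png",cv2.resize(im[y0:y0+h,x0:x0+w],None,fx=12,fy=12,interpolation=2))
E
```

```text
t: 30.08
ee_pos: [0.6496, 0.0633, 0.151]
tool_rot: [[0.982, -0.187, 0.0], [-0.187, -0.982, 0.0], [0.0, -0.001, -1.0]]
force: [-2.9, -0.2, 1.2]
opening: 0.0216
t30.07 F tool axes [-2.79  0.76 -1.17] tcp along table x 625.97 z 151.0
t30.07 tcp [649.6  63.3 151. ] yaw -100.78 tool shift [-56.5  75.2   1. ] turn 3.22 f [-2.9 -0.2  1.2] q [-32.5  42.5  46.5  88.3 -33.1  63.7 -79.3] op 21.6
t30.07 tcp [649.6  63.3 151. ] yaw -100.78 tool shift [-109.1  146.3   40.9] turn 7.72 f [-2.9 -0.2  1.2] q [-32.5  42.5  46.5  88.3 -33.1  63.7 -79.3] op 21.6
t30.07 tcp [649.6  63.3 151. ] yaw -100.78 tool shift [-144.1  196.4   56.9] turn 7.72 f [-2.9 -0.2  1.2] q [-32.5  42.5  46.5  88.3 -33.1  63.7 -79.3] op 21.6
```

View pics/top15.png

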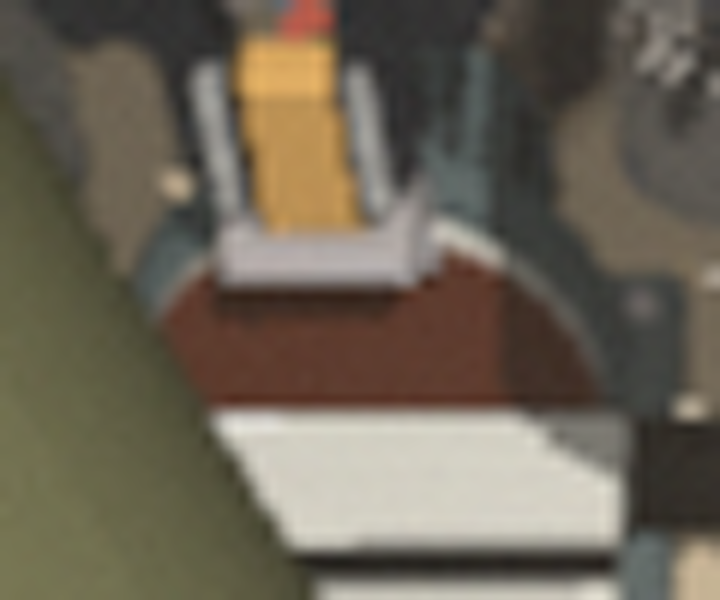

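View pics/side15.png

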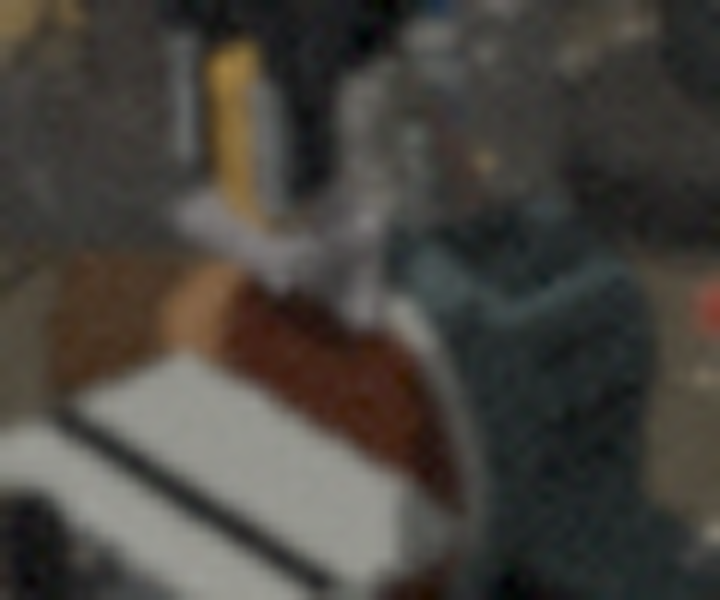

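```bash
python3 f.py; python3 -m jog '[[-25,35,0,1.5],[-57,75,1,3.2],[-85,115,20,5.5],[-109,146,41,7.7],[-120,170,48,7.7],[-136,190,52,7.7],[-144,196.4,53,7.7],[-144,196.4,53,7.7]]'; python3 - <<'E'
from h import *
import cv2
go(471.3,-102.7,94,-108.5)
from arm import *
print(clear(robot.read_state()["joint_pos"]))
for n,(x0,y0,w,h) in(("top",(240,120,60,50)),("side",(225,110,60,50))):
    im=robot.capture(n)[:,:,::-1];cv2.imwrite(f"pics/{n}16_full.png",im)
    cv2.imwrite(f"pics/{n}16.png",cv2.resize(im[y0:y0+h,x0:x0+w],None,fx=12,fy=12,interpolation=2))
    o=cv2.imread(f"pics/{n}6.png")
E
```

```text
t30.18 F tool axes [-2.95 -0.8  -0.86] tcp along table x 625.98 z 150.4
t: 31.18
ee_pos: [0.4718, -0.1029, 0.0975]
tool_rot: [[0.948, -0.318, 0.001], [-0.318, -0.948, -0.0], [0.001, -0.0, -1.0]]
force: [0.6, -1.0, -1.6]
opening: 0.0215
t31.18 tcp [ 471.8 -102.9   97.5] yaw -108.53 tool shift [-0.5 -0.   3.5] turn -0.03 f [ 0.6 -1.  -1.6] q [-20.9  33.6  46.6 117.6 -35.6  43.6 -60.7] op 21.5
[0.101 0.063 0.206]
```

View pics/top16.png

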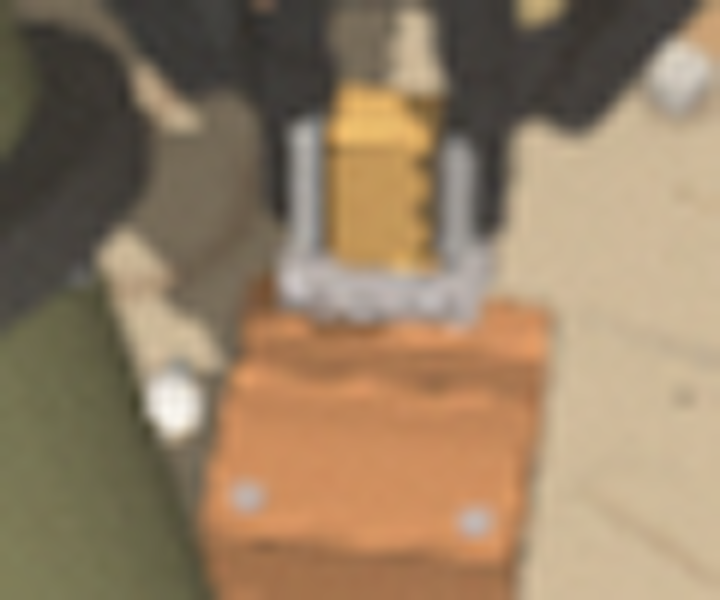

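View pics/side16.png

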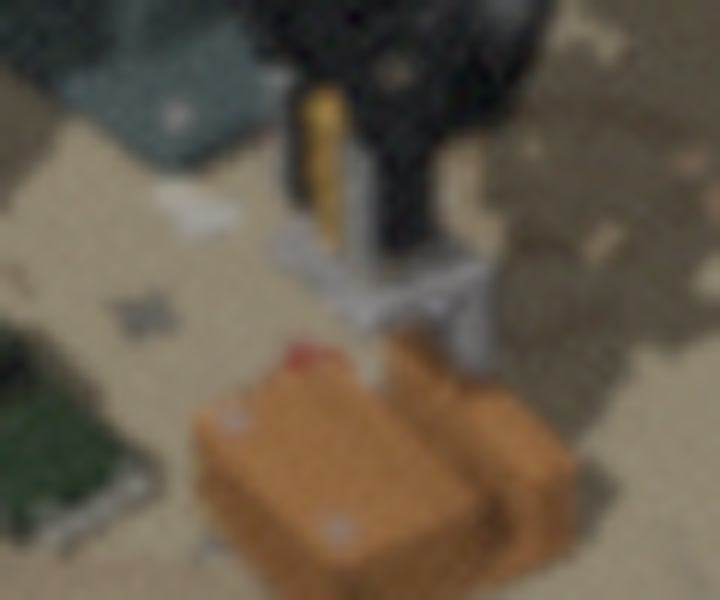

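```bash
python3 - <<'E'
from h import *
g=np.array([.948,-.317,0]);gy=np.array([.317,.948,0])
def P_(tcp,off,z): return np.array(tcp)+g*(off-.033)+gy*.02+np.array([0,0,-z])
a=P_([.4715,-.1027,.0907],.0175,.0145);b=P_([.4716,-.1028,.0972],.0175,.0147)
b2=P_([.4716,-.1028,.0972],.0185,.0147)
for n,o in(("top",(263.6-263.5,145.4-147.6)),("side",(247.9-248.3,131.8-133.5))):
    print(n,"exp",proj(n,b)-proj(n,a),"obs",o,"per mm x",proj(n,b2)-proj(n,b))
E
```

```text
top exp [ 0.00336467 -1.74062979] obs (0.10000000000002274, -2.1999999999999886) per mm x [ 0.05148118 -0.31767442]
side exp [-0.04711459 -1.81200106] obs (-0.4000000000000057, -1.6999999999999886) per mm x [ 0.30031094 -0.12929131]
```

```bash
python3 -m jog '[[-0.5,0,8,0],[-0.5,0,16,0],[-0.5,0,22,0],[-0.5,0,23,0],[-0.5,0,23,0]]'; python3 -m jog '[[0,0,2,0],[0,0,4,0],[0,0,6,0],[0,0,8,0],[0,0,8,0]]'; python3 f.py
```

```text
t: 31.9
ee_pos: [0.4709, -0.1027, 0.0742]
tool_rot: [[0.948, -0.317, -0.0], [-0.317, -0.948, -0.0], [-0.0, 0.0, -1.0]]
force: [1.2, -0.3, -2.2]
opening: 0.0215
t: 32.52
ee_pos: [0.4709, -0.1026, 0.0661]
tool_rot: [[0.948, -0.317, -0.0], [-0.317, -0.948, 0.0], [-0.0, 0.0, -1.0]]
force: [-0.9, -0.0, -0.6]
opening: 0.0213
t32.52 F tool axes [-0.84  0.28  0.65] tcp along table x 481.67 z 66.1
```

Blade is 4–5 mm into the slot without contact; continue down.

```bash
python3 -m jog '[[0,0,3,0],[0,0,6,0],[0,0,9,0],[0,0,12,0],[0,0,15,0],[0,0,17,0],[0,0,17,0]]'; python3 f.py
```

```text
t: 33.4
ee_pos: [0.4709, -0.1026, 0.0492]
tool_rot: [[0.948, -0.317, -0.0], [-0.317, -0.948, 0.0], [-0.0, 0.0, -1.0]]
force: [0.5, 0.1, -1.4]
opening: 0.0213
t33.40 F tool axes [ 0.42 -0.29  1.44] tcp along table x 481.70 z 49.2
```

```bash
python3 -m jog '[[0,0,1,0],[0,0,1.7,0],[0,0,1.7,0],[0,0,2.4,0],[0,0,2.4,0]]'; python3 f.py
```

```text
t: 34.02
ee_pos: [0.4709, -0.1026, 0.0469]
tool_rot: [[0.948, -0.317, -0.0], [-0.317, -0.948, -0.0], [-0.0, 0.0, -1.0]]
force: [0.5, -0.4, -2.4]
opening: 0.0216
t34.02 F tool axes [0.63 0.16 2.4 ] tcp along table x 481.76 z 46.9
```

```bash
python3 -m jog '[[0,0,0.5,0],[0,0,0.5,0],[0,0,0.8,0],[0,0,0.8,0]]'; python3 f.py
```

```text
t: 34.52
ee_pos: [0.471, -0.1027, 0.0467]
tool_rot: [[0.948, -0.317, 0.001], [-0.317, -0.948, 0.001], [0.0, -0.001, -1.0]]
force: [-2.9, 1.1, 9.9]
opening: 0.0214
t34.52 F tool axes [-3.13 -0.16 -9.9 ] tcp along table x 481.78 z 46.7
```

Seated (contact at the predicted 46.7 mm). Back off slightly, release, rise.

```bash
python3 -m jog '[[0,0,-0.8,0],[0,0,-0.8,0]]'; python3 -m jog '[[0,0,0,0],[0,0,0,0],[0,0,0,0],[0,0,0,0],[0,0,0,0]]' 0.4; python3 -m jog '[[0,0,-10,0],[0,0,-25,0],[0,0,-42,0],[0,0,-55,0],[25,-30,-65,0],[50,-70,-75,0],[75,-110,-85,0],[75,-110,-85,0]]'; python3 - <<'E'
from h import *
import cv2
from arm import *
s=robot.read_state();print(clear(s["joint_pos"]),s["t"])
for n,(x0,y0,w,h) in(("top",(240,130,60,50)),("side",(225,110,60,50))):
    im=robot.capture(n)[:,:,::-1];cv2.imwrite(f"pics/{n}17_full.png",im)
    cv2.imwrite(f"pics/{n}17.png",cv2.resize(im[y0:y0+h,x0:x0+w],None,fx=12,fy=12,interpolation=2))
E
```

```text
t: 34.78
ee_pos: [0.471, -0.1027, 0.0468]
tool_rot: [[0.948, -0.317, -0.0], [-0.317, -0.948, -0.0], [0.0, 0.0, -1.0]]
force: [-0.0, 0.5, -1.1]
opening: 0.0212
t: 35.4
ee_pos: [0.471, -0.1027, 0.0469]
tool_rot: [[0.948, -0.317, -0.0], [-0.317, -0.948, -0.0], [-0.0, 0.0, -1.0]]
force: [-1.1, -0.1, -0.2]
opening: 0.0513
t: 36.4
ee_pos: [0.5797, -0.0187, 0.1325]
tool_rot: [[0.95, -0.311, 0.002], [-0.311, -0.95, 0.0], [0.002, -0.001, -1.0]]
force: [-0.4, -0.5, -0.6]
opening: 0.0512
[0.152 0.148 0.257] 36.4
```

View pics/top17.png

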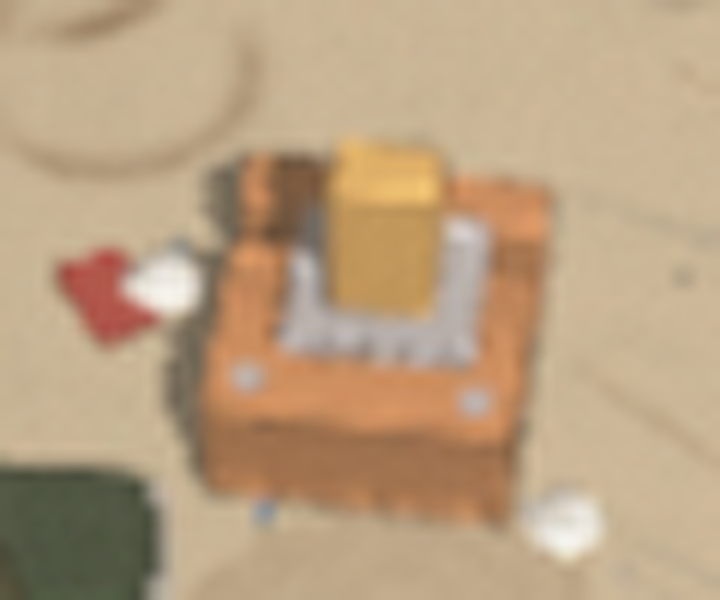

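View pics/side17_full.png

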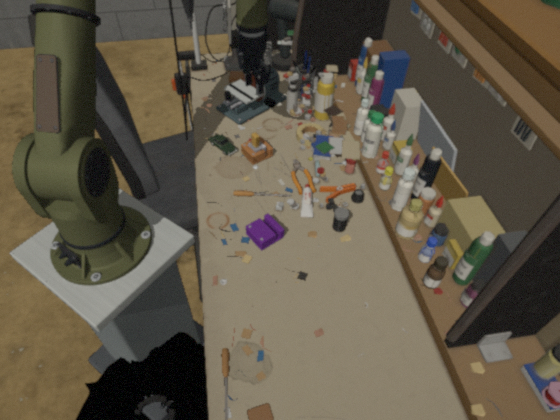

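View pics/side17.png

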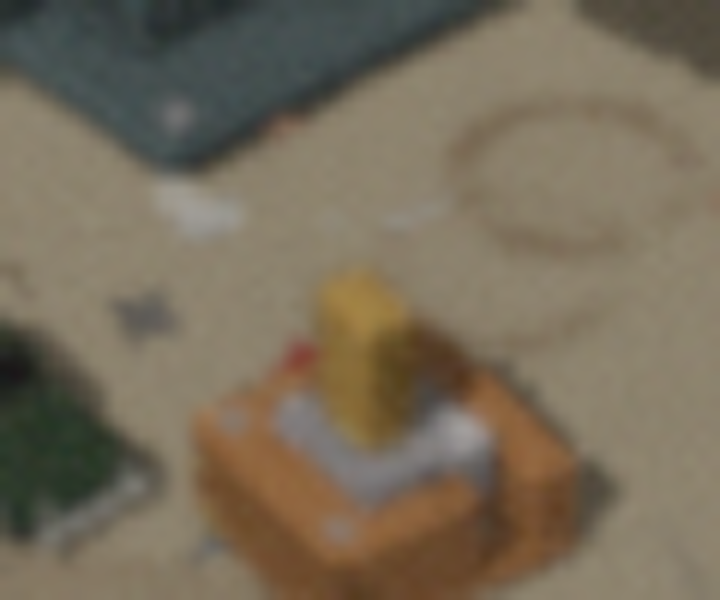

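```bash
python3 -m jog '[[0,30,-20,0],[-10,60,-40,0],[-10,60,-40,0]]'|head -2; python3 - <<'E'
from h import *
from arm import *
import cv2
print(clear(robot.read_state()["joint_pos"]),robot.read_state()["force"],robot.read_state()["dq"].round(2))
for n,(x0,y0,w,h) in(("top",(165,65,60,50)),("side",(225,60,60,50))):
    im=robot.capture(n)[:,:,::-1];cv2.imwrite(f"pics/{n}18_full.png",im)
    cv2.imwrite(f"pics/{n}18.png",cv2.resize(im[y0:y0+h,x0:x0+w],None,fx=12,fy=12,interpolation=2))
E
```

```text
t: 36.88
ee_pos: [0.5464, -0.0815, 0.1748]
[0.122 0.09  0.195] [ 0.63527195  0.26004668 -0.45889181] [-1.54  2.12 -3.65 -0.73 -2.21 -0.42 -1.03]
```

View pics/side18.png

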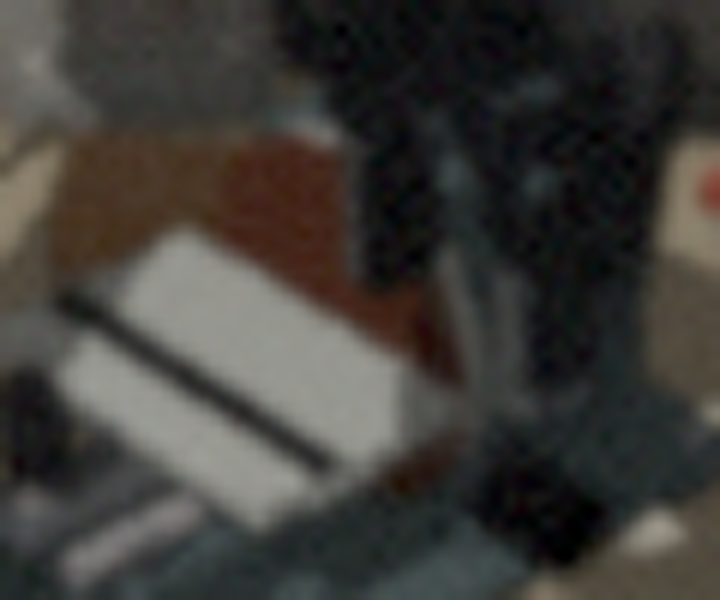

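View pics/top18_full.png

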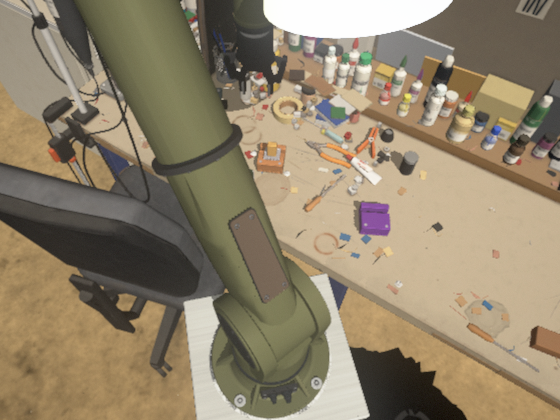

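```bash
python3 -m jog '[[0,0,0,0],[0,0,0,0],[0,0,0,0]]'; python3 -c "
from rig import robot
print(robot.job_done())"
```

```text
t: 37.35
ee_pos: [0.5485, -0.0755, 0.1715]
tool_rot: [[0.949, -0.316, -0.001], [-0.316, -0.949, -0.0], [-0.001, 0.0, -1.0]]
force: [0.5, 0.4, -0.3]
opening: 0.0515
the job is handed in; nothing more can be done
None
```

I set the sander's gap with the gauge, hung the gauge back in its wooden holder, and handed the job in at about 37 s. `job_done` reports no verdict, so the figures below are only my own readings.

- **Arm clearance:** I turned the tool half round first, so that the elbow stayed left of the lamp. By my fitted arm model, the arm's centre line passed the lamp with about 6 cm to spare during the work at the holder. On the first approach, before that turn, the model put it right at the shade. I saw no clear sign of contact there, but cannot rule out a light touch.
- **Gauge on the table:** I hooked it over the table's edge and let go; the pictures showed it lying flat.
- **Pinch:** The table stopped about 10.5 mm along. The push rose from about 7 N while sliding to 11.5 N, so the pinch was roughly 4 N.
- **Drawing up:** It came with about 2 N of drag, rising to 4 N at 13 mm. At first the hand leaned about 2 N towards the table; I corrected this by 0.5 mm on the way up. The split between disc and table is inferred, not measured.
- **Back in the holder:** The blade went into the slot without touching, the flange seated at the expected height, and the last pictures show it flat and free.
- **Last checks:** The table sits exactly as it did right after the pinch, the bystanders I could see look unmoved, and the hand is in free air. The cameras are too coarse to measure the 6 mm gap itself, so that rests on the pinch and drag forces.
- **Disagreement:** The two cameras disagreed by up to 7 mm sideways, but gave the same holder-to-table distance to about 1 mm. Just after the gauge came free, the force reading showed about -3 N along the tool's x axis; it was gone by the time the gauge reached the holder.

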